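Hang the tang gauge on the post screw

ROBOT

A 6-joint arm with a two-finger parallel gripper is mounted at the origin on the work surface. World frame = base frame: x ahead of the robot, y to its left, z up, the work surface at z = 0. Lengths are in m, angles in degrees, forces in N, time in s.
With the tool pointing down it reaches from about 0.25 to 0.775 m from the base axis. Payload 8.9 kg.
Tool frame: the origin (TCP) lies at the very end of the fingers, on their centre line; the grasp point (between the pads) lies 19 mm behind it; z points along the fingers, y is the direction in which the jaws open and shut (so a half turn about z gives the same grasp; the last joint's range is limited). The gripper opens to 85 mm and grips with 20 to 120 N. Pads are 22 mm wide; open, the fingers measure 114 mm over their backs; the gripper's body (76 mm by 85 mm) begins 54 mm behind the grasp point. The pads swing forward as they close: fully open they stand 13 mm farther back than shut.
Start: joints at [-73.814, 16.656, -8.789, 64.555, 0, 82.019], TCP at [0.215, -0.479, 0.231] pointing down, gripper open.
Joint ranges: [-144.48, 144.48], [-52.06, 99.96], [-74.48, 78.29], [-112.23, 115.85], [-86.99, 84.42], [-180, 180]. Speed limits (degrees/s): [127.2, 127.2, 159.86, 180, 180, 180].

INTERFACE

Orientations are given as a 3x3 rotation matrix whose columns are the frame's x, y, z axes.
In Python, from rig import telemetry, camera, job_done gives the robot as it stands.
- The arm moves only by the shell command python3 -m jog 'ROWS' [OPENING] [FORCE]. ROWS is JSON, a list of rows, each a list of 2 entries, a list of its own where there are three numbers: the shift along the tool's x, y, z in m, then the turn about the tool's z in degrees. In form: [[[x, y, z], yaw], ...]. A call has 1 to 8 rows; each row shifts and turns the pose as measured when the row begins, along the tool's axes as they then stand; what a row does not reach is not made up. A row lasts 1/8 s, in which the tool goes at most 62.5 mm and 10.7 degrees, less where a joint would pass 70% of its speed; a pose out of reach is approached as far as the arm can. A call is refused whole if a number of a shift passes 0.0625 or a number of a turn 10.7, either way. A call with a gripper value outside its range is refused whole. OPENING is the gripper's target within -1 to 1 (shut at 1, half-way at 0, fully open at -1), set as the call begins (- or left out, the last holds). The fingers move at their own pace and stop on an object; FORCE is the grip in N (left out, the last holds). Time passes only in rows, so rows that do not move let the fingers close. It gives the time, the measured TCP pose, the force and the opening at its end, in the units of the state.
- telemetry.sense(): the state, without advancing time (a new reading comes with each control period).
- camera(name): name is "scene" or "side" or "wrist"; returns a dict with "color" (400x640x3 uint8, red, green, blue), "depth" (400x640 float32, m along the optical axis (not along the pixel's ray), 0 where there is no reading), "fx", "fy", "cx", "cy" (pixels), "T" (4x4, takes a point from camera to world coordinates). Camera axes: x right, y up, looking along -z (the intrinsics and any distortion apply to the point x, -y, -z); pixel columns grow to the right and rows downward; lengths in m; the calibration is good to about 2 mm. A picture is of the moment at which its call begins.
- job_done(): hands the job in, once; it reports no verdict.
The state is a dict: "clock": time; "q": joint angles; "qd": joint speeds; "effort": joint torques, N m; "position": TCP position; "tool_rot": TCP orientation; "ft_force": force on the tool from outside, world axes, zero at the start; "torque": the same for the moment, N m; "width": finger opening in m.
Only numpy, scipy, OpenCV 4.12 (cv2) and the standard library are available. Lean on these libraries where they do the work, as an engineer would, in place of code of your own. Each camera call takes 0.05 s, during which the arm holds its last target.

TASK

Lift the wooden-gripped steel tang gauge out of its slotted rack, pass the round part of its keyhole over the screw head on the cream timber post until it lies flat against the post, then pull it down with a firm tug (about 10 N beyond its weight) so that the screw locks in the top of the slot, and let go so it hangs upright. The screw was driven by hand and stands up to a centimetre or so from where it was marked, so feel for it gently: never press the gauge against the screw or post with more than about 30 N, and leave the other things on the bench where they are.

Things in the scene. Friction and masses are not known exactly. Their poses are not given: they have to be found in the camera images.
- gauge_grip (a point): Centre of the dark wooden grip block (18 mm thick in x, 50 wide in y, 40 tall in z) on top of the loose rigid tang gauge, about 0.42 kg. Below it a 40 mm wide neck, then a bare steel plate 5 mm thick (x), 70 wide (y), from 60 to 195 mm below this point. z up, x normal to the plate; front and back alike. It starts standing in the rack's slot, 40 mm deep, 1.3 mm free on either face.
- gauge_seat (a point): Mid-thickness point of the gauge 80 mm straight below gauge_grip: where the axis of the screw's shank comes when the gauge hangs locked. The slot is 11 mm wide, its top end 3.75 mm above this point; 45-degree shoulders widen it below into the hole. Axes as gauge_grip.
- gauge_hole (a point): Centre of the keyhole's wide part, 103 mm below gauge_grip and 23 mm below gauge_seat: an octagonal hole 20 mm across flats, right through the plate. Same axes.
- rack: Fixed low block of pale wood, 60 x 110 x 50 mm high, with one slot along its y in which the gauge stands; its slot floor is 10 mm above the bench. Origin: centre of its underside. Its x axis is normal to the slot.
- post: Fixed cream timber upright, 200 mm wide (y), 45 thick, 185 tall, two feet behind. Origin: middle of the lower edge of its front face, which is the plane x = 0 and looks along the post's own -x; z up. One steel screw stands out of the face near the point mark.
- mark (a point): Point on the post's face, 150 mm above the bench, midway across, where the screw should be; axes as post (-x out of the face). The real screw axis lies up to 12 mm off in y and 7 mm in z, unknown. The screw is rigid, along -x: shank 7.5 mm diameter; head a disc 16 mm diameter, 5 mm thick, its underside 10 mm and outer face 15 mm from the post's face.
Things that resemble listed ones, but are neither listed nor needed, are in the scene too. What is shaped like the part that bears gauge_grip but red is not meant.

How it is judged (in metres and radians):
On the way, in this order (a step that is already met when the one before it is completed fails the run):
1. the gauge is lifted clear of the rack (distance of gauge_grip from where it was at the start of the episode above 0.06 m and height (world z) of gauge_hole above 0.125 m and contact force between gauge and rack below 0.01 N), for 0.1 s.
2. the screw head is through the round part of the keyhole: the held gauge lies within 9.5 mm (mid-plane) of the post's face with its hole round the screw (x of gauge_hole in the frame of mark above -0.0095 m and y of gauge_hole in the frame of mark between -0.017 and 0.017 m and z of gauge_hole in the frame of mark between -0.013 and 0.013 m and contact force between gauge and the fingers above 0.5 N), for 0.1 s.
3. still held, the gauge is pulled down with the screw at the top of its slot: at least 6 N on the screw (y of gauge_seat in the frame of mark between -0.015 and 0.015 m and z of gauge_seat in the frame of mark between -0.011 and 0.011 m and x of gauge_seat in the frame of mark above -0.0095 m and contact force between gauge and the fingers above 0.5 N and contact force between gauge and post above 6 N), for 0.15 s.
At the end, for the whole second after the job is handed in: the gauge hangs at rest on the screw, released: its seat point within 15 mm across and 11 mm in height of the mark (the screw's own scatter included) and less than 9.5 mm from the post's face, that is behind the screw head; upright within 8 degrees (y of gauge_seat in the frame of mark between -0.015 and 0.015 m and z of gauge_seat in the frame of mark between -0.011 and 0.011 m and x of gauge_seat in the frame of mark above -0.0095 m and angle between gauge_seat's own z axis and vertical below 0.14 rad and contact force between gauge and the fingers below 0.01 N and linear speed of gauge below 0.02 m/s); the robot touches nothing.
It fails at once if the gauge is pressed against the screw or the post with more than 35 N (contact force between gauge and post above 35 N).
It fails at once if a bystander is moved by more than 20 mm (distance of any of handle_blank, whetstone, hammer, brush, wax_jar, tang_block, file from where it was at the start of the episode above 0.02 m).
It also fails if it takes over 72 s, if anything falls off the work surface, if the arm or the gripper's body presses on something with over 40 N, if the wrist force passes 120 N, or if a joint passes its speed limit or range.

## Working session

There is one attempt and no reset: what is moved stays moved. The work goes in short steps, Python scripts to look and compute and a shell command to move; the robot and the scene stay as the last step left them, time stands still between calls to the robot, and variables do not carry over. Pictures are saved under pics/ and viewed, and the job is handed in when it is done.

```bash
mkdir -p pics; ls; cat > h.py <<'E'
import numpy as np, cv2
from rig import telemetry, camera, job_done
def snap(name, fn=None):
    c=camera(name)
    np.savez(f'/tmp/{name}.npz', **{k:np.array(v) for k,v in c.items()})
    if fn: cv2.imwrite(f'pics/{fn}.png', c['color'][:,:,::-1])
    return c
def load(name):
    return dict(np.load(f'/tmp/{name}.npz'))
def pt(c,u,v,d=None):
    if d is None: d=c['depth'][int(v),int(u)]
    p=np.array([(u-c['cx'])/c['fx']*d, -(v-c['cy'])/c['fy']*d, -d,1])
    return (c['T']@p)[:3]
def cloud(c):
    v,u=np.mgrid[0:400,0:640]; d=c['depth']
    P=np.stack([(u-c['cx'])/c['fx']*d, -(v-c['cy'])/c['fy']*d, -d,np.ones_like(d)],-1)@c['T'].T
    return P[...,:3]
def crop(c,u0,v0,u1,v1,fn,s=4):
    im=c['color'][v0:v1,u0:u1,::-1]
    cv2.imwrite(f'pics/{fn}.png',cv2.resize(im,None,fx=s,fy=s,interpolation=cv2.INTER_CUBIC))
E
python3 - <<'E'
from h import *
s=telemetry.sense(); print(s)
for n in('scene','side','wrist'): c=snap(n,n+'0'); print(n,c['T'].round(3).tolist(),c['fx'],c['cx'],c['cy'],[k for k in c])
E
```

```text
pics
{'clock': 0.0, 'q': array([-7.38133956e+01,  1.66898842e+01, -8.83061214e+00,  6.45531757e+01,
        4.35103180e-04,  8.20200557e+01]), 'qd': array([ 0.03144722,  0.0177308 , -0.06466295, -0.109689  ,  0.04594436,
       -0.07331042]), 'effort': array([ 2.09844834e-04, -5.37143183e+01,  3.31375766e+01,  1.59032259e-02,
        5.71613054e-05,  8.25490076e-06]), 'position': array([ 0.21482809, -0.47857101,  0.2307266 ]), 'tool_rot': array([[ 9.12359323e-01,  4.09390208e-01, -3.51150543e-04],
       [ 4.09390317e-01, -9.12358503e-01,  1.23696507e-03],
       [ 1.86026204e-04, -1.27231425e-03, -9.99999173e-01]]), 'ft_force': array([ 0.17749405, -1.08431891, -0.10554417]), 'torque': array([ 0.03385628, -0.02621244,  0.04340147]), 'width': 0.08562095900050927}
scene [[0.456, -0.764, 0.456, 0.975], [0.89, 0.383, -0.248, -0.19], [0.015, 0.519, 0.854, 0.898], [0.0, 0.0, 0.0, 1.0]] 410.26168597470513 321.98267960148775 196.92207032217712 ['color', 'depth', 'fx', 'fy', 'cx', 'cy', 'T']
side [[-0.989, 0.106, -0.107, 0.487], [-0.15, -0.756, 0.637, 0.548], [-0.013, 0.646, 0.763, 0.792], [0.0, 0.0, 0.0, 1.0]] 486.0870861080963 324.67941868273437 194.397698203069 ['color', 'depth', 'fx', 'fy', 'cx', 'cy', 'T']
wrist [[0.409, 0.878, 0.248, 0.278], [-0.913, 0.394, 0.11, -0.449], [-0.001, -0.272, 0.962, 0.374], [0.0, 0.0, 0.0, 1.0]] 296.31805414958654 325.02592242708835 193.68785124861347 ['color', 'depth', 'fx', 'fy', 'cx', 'cy', 'T']
```

View pics/scene0.png

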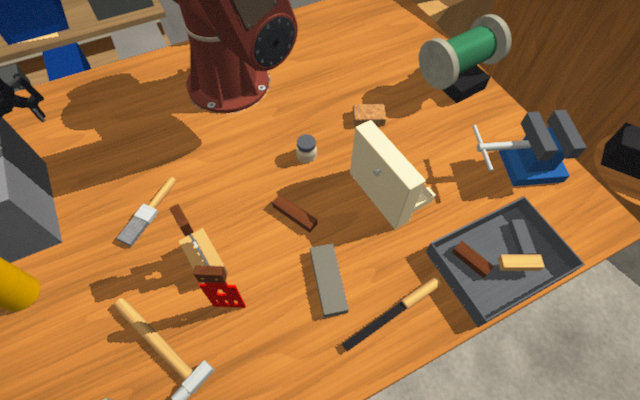

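View pics/side0.png

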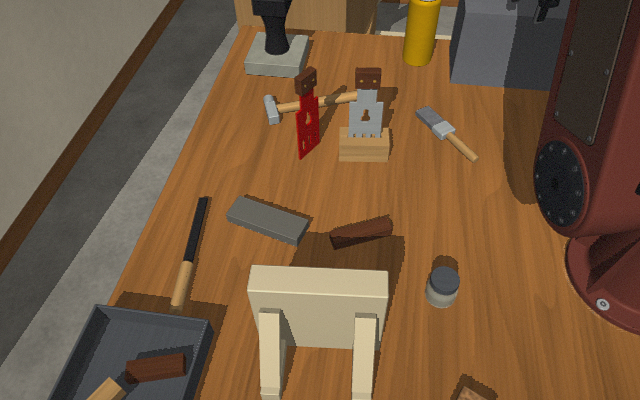

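View pics/wrist0.png

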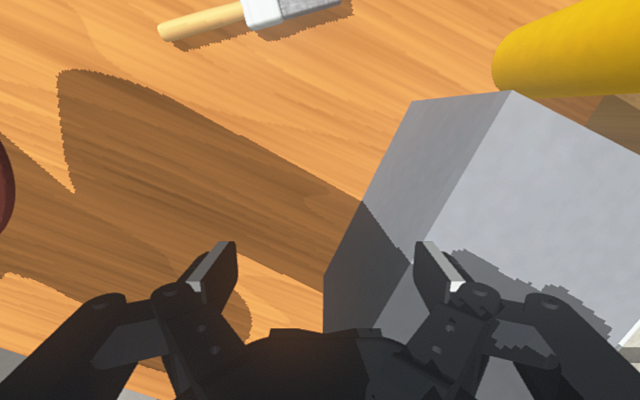

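```bash
python3 - <<'E'
from h import *
c=load('scene');s=load('side')
crop(c,340,110,440,235,'post_c',6)
crop(c,160,190,260,320,'gauge_c',5)
crop(s,280,50,420,170,'gauge_s',5)
print('scene post')
for u,v in [(376,172),(365,150),(360,180),(385,200),(400,215)]: print((u,v),pt(c,u,v).round(4))
print('side grip')
for u,v in [(368,80),(368,97),(358,73),(379,73),(363,142),(350,129),(386,129),(305,80)]: print((u,v),pt(s,u,v).round(4))
E
```

```text
scene post
(376, 172) [0.5707 0.1653 0.1474]
(365, 150) [0.5078 0.1734 0.1498]
(360, 180) [0.5082 0.1734 0.0258]
(385, 200) [0.6049 0.182  0.0644]
(400, 215) [0.6562 0.1907 0.0668]
side grip
(368, 80) [ 0.5286 -0.2429  0.2069]
(368, 97) [ 0.5267 -0.2497  0.16  ]
(358, 73) [ 0.5486 -0.2386  0.2245]
(379, 73) [ 0.5084 -0.2457  0.2232]
(363, 142) [ 0.5299 -0.2308  0.0509]
(350, 129) [ 0.5609 -0.2455  0.072 ]
(386, 129) [ 0.483  -0.2801  0.0506]
(305, 80) [ 0.6511 -0.2251  0.208 ]
```

View pics/post_c.png

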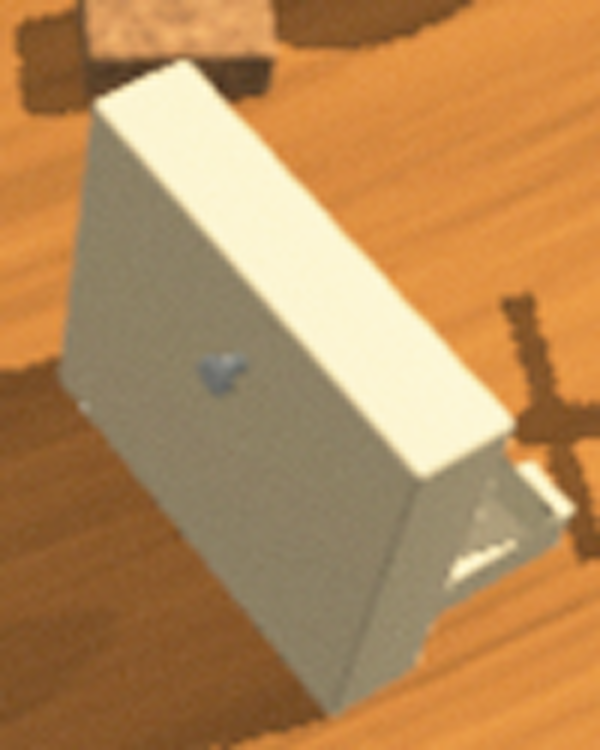

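View pics/gauge_c.png

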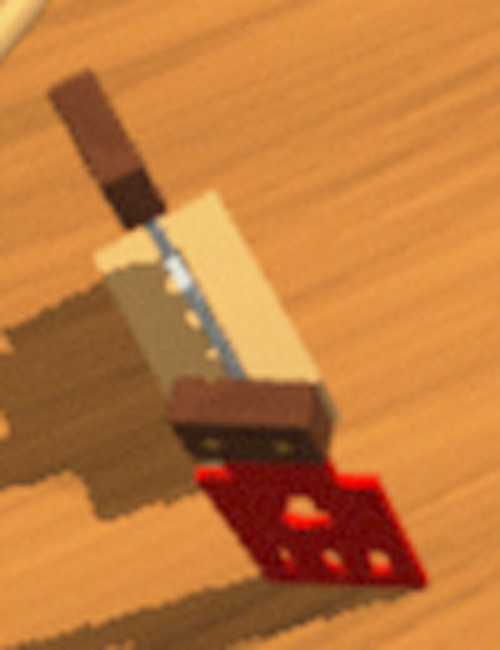

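View pics/gauge_s.png

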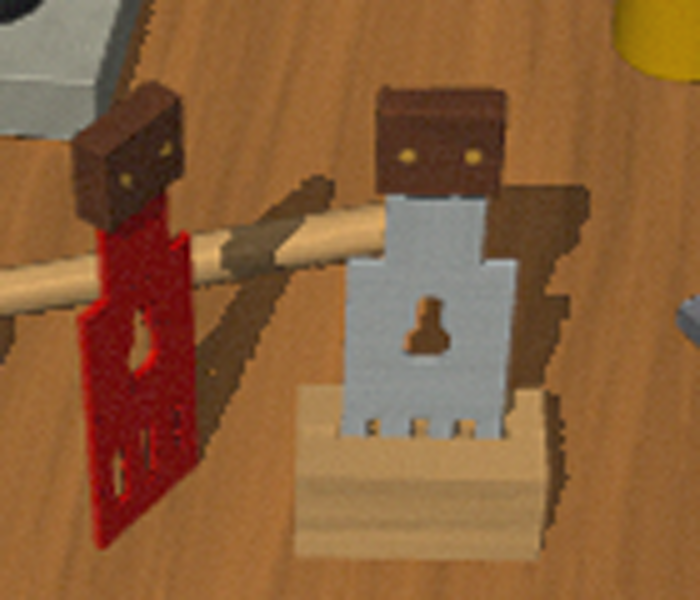

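```bash
python3 - <<'E'
from h import *
def plane(P):
    m=np.median(P,0)
    for _ in range(6):
        w,V=np.linalg.eigh(np.cov((P-m).T)); n=V[:,0]; r=(P-m)@n
        P=P[abs(r)<max(2*np.median(abs(r)),.001)]; m=P.mean(0)
    return m,n,len(P),(((P-m)@n)).std()
c=load('scene');s=load('side');C=cloud(c);S=cloud(s)
def poly(img,pts):
    m=np.zeros((400,640),np.uint8); cv2.fillPoly(m,[np.array(pts)],1); return img[m>0]
# post front face
F=poly(C,[(357,132),(408,188),(396,222),(353,172)])
print('front',*plane(F))
T=poly(C,[(360,126),(370,122),(422,180),(410,186)]); print('top',*plane(T))
for u,v in [(356,127),(371,121),(425.5,181),(410,189)]: print(pt(c,u,v,), )
hd=C[168:178,370:384].reshape(-1,3)
P=C[166:180,370:386]
m,n,_,_=plane(F); n=n*np.sign(-n[1])
H=(P-m)@n
print((H*1000).round(0).astype(int))
# gauge
G=poly(S,[(358,75),(379,75),(377,87),(358,87)]); print('grip face',*plane(G))
G=poly(S,[(352,105),(380,105),(380,128),(352,128)]); print('plate',*plane(G))
G=poly(S,[(357,70),(380,70),(380,71),(357,71)]); print('griptop',*plane(G))
E
```

```text
front [0.57113636 0.17862255 0.11316148] [-0.08893392  0.99603409  0.00261652] 1587 0.00048395553435485214
top [0.56514939 0.20010881 0.18771018] [-0.07978437  0.84808214  0.52382358] 909 0.007017519036962518
[0.46281095 0.17179197 0.18358064]
[0.46187577 0.2121756  0.18273074]
[ 0.57404041  0.33777175 -0.00084259]
[0.65731873 0.19057611 0.18100413]
[[  0  -1  -1  -1   0   0  -1   1   1   0   0   0   0   0  -2  -1]
 [  1   0  -1  -1   0  -1   1   0   0  -1   0  -1   0   0   0   0]
 [ -1   0   1 401   0   1   0   0   0   1   0  -1   0   0  -1  -1]
 [ -1  -1  -2  14  13  12   0   6   4   2   1   1  -1  -1   1  -1]
 [  0   0   0  14  16  13  13   8   5   5   1  -1   1   0   0   0]
 [  1  -2   0  15  15  14  13  10   6   3  -1   0   0   1   3   0]
 [  2   0   1  14  15  15  13  10   0   0   0   0   0   0   0   0]
 [  0  -1   0  15  14  16  14  13   1   1   0   0   0   1  -1   1]
 [  0   0   2  -1  14  15  13  12   1   0   0   1  -1  -1  -1   1]
 [  0   0   0  -1   0  16  14  -2  -1   0  -1   0  -2  -1   1  -1]
 [ -1   1   0   0   0   1   0   0  -2   0   0  -1   0   0   0   1]
 [  1   1   0   0   0   0   1  -1   0   0   0  -2   0  -1   0   0]
 [ -1   0   0   0  -2  -1   1  -1   1   0   1  -1   0   1  -1   0]
 [  1   0   0  -1  -1   1   1   0   0   0  -2   0   0  -1  -1   0]]
grip face [ 0.5282758  -0.23872967  0.20817071] [ 0.26443644 -0.57152546  0.77680887] 231 0.005920523048396253
plate [ 0.52816237 -0.26256159  0.0973022 ] [ 0.18788039  0.68481888 -0.70407675] 599 0.01211237707725436
griptop [ 0.52834444 -0.24791634  0.22566838] [ 0.03611534 -0.26847338  0.96260985] 40 0.0004172257307414373
```

```bash
python3 - <<'E'
from h import *
s=load('side');S=cloud(s)
np.set_printoptions(linewidth=250)
print((S[66:132:2,345:392:2,1]*1000).astype(int))
E
```

```text
[[-577 -580 -579 -581 -577 -574 -580 -577 -586 -588 -582 -580 -584 -582 -582 -586 -590 -590 -591 -592 -588 -589 -594 -591]
 [-569 -569 -565 -566 -571 -572 -253 -252 -254 -255 -256 -259 -255 -256 -255 -258 -258 -259 -583 -581 -584 -581 -584 -584]
 [-554 -555 -560 -556 -557 -253 -246 -244 -247 -248 -247 -249 -249 -248 -251 -250 -252 -253 -573 -572 -573 -574 -576 -573]
 [-552 -551 -548 -550 -550 -244 -241 -242 -242 -244 -241  547 -244 -244 -247 -244 -247 -247 -563 -560 -558 -564 -561 -567]
 [-538 -541 -540 -547 -546 -239 -240 -240 -239 -241 -242 -242 -242 -242 -244 -242 -243 -244 -553 -551 -551 -553 -558 -557]
 [-533 -532 -531 -536 -537 -241 -237 -238 -239 -240 -240 -241 -242 -242 -241 -242 -245 -241 -540 -546 -544 -544 -545 -547]
 [-522 -523 -526 -524 -525 -241 -237 -238 -241 -239 -240 -240 -243 -239 -245 -244 -245 -244 -540 -534 -537 -535 -537 -538]
 [-514 -514 -513 -511 -518 -241 -240 -241 -237 -240 -241 -242 -240 -243 -241 -244 -242 -246 -527 -524 -526 -525 -527 -533]
 [-500 -507 -503 -508 -510 -239 -239 -240 -240 -237 -242 -241 -241 -243 -245 -244 -246 -246 -514 -518 -521 -518 -521
[... 2259 characters left out ...]
248 -361 -359 -359 -360 -250 -249 -249 -255 -250 -253 -252 -364 -367 -368 -370 -371]
 [-346 -348 -245 -245 -245 -246 -244 -245 -249 -249 -250 -250 -250 -251 -248 -253 -249 -255 -361 -360 -360 -360 -360 -361]
 [-340 -340 -243 -243 -246 -246 -247 -245 -247 -248 -248 -246 -247 -247 -250 -252 -254 -253 -352 -354 -356 -353 -351 -355]
 [-332 -334 -244 -243 -243 -243 -245 -248 -244 -248 -248 -248 -250 -248 -250 -251 -252 -251 -345 -346 -347 -348 -346 -349]
 [-268 -270 -243 -246 -245 -247 -248 -246 -246 -246 -248 -249 -251 -249 -250 -246 -249 -248 -282 -282 -282 -280 -338 -344]
 [-264 -266 -243 -246 -246 -248 -250 -246 -247 -249 -248 -248 -248 -250 -250 -251 -251 -251 -276  547 -278 -279 -334 -334]]
```

```bash
cat >> h.py <<'E'
def plane(P,tol=.003):
    m=np.median(P,0); w,V=np.linalg.eigh(np.cov((P-m).T)); n=V[:,0]
    for t in (4*tol,2*tol,tol,tol):
        q=P[abs((P-m)@n)<t]; m=q.mean(0); n=np.linalg.eigh(np.cov((q-m).T))[1][:,0]
    return m,n,len(q)
def poly(img,pts):
    m=np.zeros((400,640),np.uint8); cv2.fillPoly(m,[np.array(pts)],1); return img[m>0]
E
python3 - <<'E'
from h import *
s=load('side');S=cloud(s);c=load('scene');C=cloud(c)
Q=S[66:132,345:392].reshape(-1,3); Q=Q[(Q[:,1]<-.234)&(Q[:,1]>-.262)&(Q[:,2]>.05)]
G=Q[(Q[:,2]>.187)&(Q[:,2]<.222)]; m,n,k=plane(G); n*=np.sign(n[1]); print('gripface',m.round(4),n.round(4),k)
P=Q[(Q[:,2]<.182)]; m2,n2,k=plane(P); n2*=np.sign(n2[1]); print('plate',m2.round(4),n2.round(4),k, 'yawdeg',np.degrees(np.arctan2(n2[0],n2[1])))
T=S[66:71,345:392].reshape(-1,3); T=T[T[:,1]>-.3]; print('top z',np.sort(T[:,2])[-20:].round(4))
ex=np.array([n2[1],-n2[0]]); 
for lo,hi,a in((.19,.222,'grip'),(.155,.18,'neck'),(.06,.14,'plate')):
    R=Q[(Q[:,2]>lo)&(Q[:,2]<hi)]; u=(R[:,:2]-m2[:2])@ex; 
    pr=np.percentile(u,[.5,99.5]); mid=pr.mean(); print(a,pr.round(4),'width',np.ptp(pr).round(4),'centre xy',(m2[:2]+ex*mid).round(4), 'zrange',R[:,2].min())
# rack
K=poly(C,[(182,240),(190,235),(210,270),(203,275)])
# post
F=poly(C,[(357,132),(408,188),(396,222),(353,172)]);F=F[abs(F[:,1]-.18)<.03]; m,n,k=plane(F); n*=np.sign(n[1]); print('post',m.round(4),n.round(4))
ez=np.array([0,0,1]); n=n*[1,1,0]; n/=np.linalg.norm(n); ex=np.cross(n,ez) # horizontal along face (+x world)
A=C[100:240,340:440].reshape(-1,3); A=A[(abs((A-m)@n)<.004)&(A[:,2]>.01)]; u=(A-m)@ex
for lo,hi in((.12,.175),(.05,.1)):
    w=u[(A[:,2]>lo)&(A[:,2]<hi)]; pr=np.percentile(w,[.3,99.7]); print('post edges',pr,'mid',(m+ex*pr.mean())[:2])
print('top z post',np.percentile(A[:,2],99.8), A[:,2].max())
# head
P=C[160:185,362:392]; H=-(P-m)@n
mask=((H>9.5e-3)&(H<.02)).astype(np.uint8)
print(mask.sum())
from scipy.optimize import minimize
def proj(X):
    Y=(np.linalg.inv(c['T'])@np.c_[X,np.ones(len(X))].T)[:3]
    return np.c_[c['cx']+c['fx']*Y[0]/-Y[2], c['cy']-c['fy']*Y[1]/-Y[2]]
th=np.linspace(0,2*np.pi,60)
big=cv2.resize(mask,None,fx=8,fy=8,interpolation=cv2.INTER_NEAREST)
def cost(p,ret=False):
    c0=m+ex*p[0]; c0[2]=p[1]
    X=np.concatenate([c0-n*h+.008*(np.cos(th)[:,None]*ex+np.sin(th)[:,None]*ez) for h in(.010,.015)])
    uv=(proj(X)-[362,160]+.5)*8
    im=np.zeros_like(big); cv2.fillPoly(im,[cv2.convexHull(uv.astype(np.float32)).astype(np.int32)],1)
    return (im!=big).sum()
best=min(((cost((a,z)),a,z) for a in np.arange(-.02,.02,.0005) for z in np.arange(.138,.162,.0005)))
print(best, 'screw xy on face',(m+ex*best[1])[:2], big.sum())
E
```

```text
gripface [ 0.53   -0.2421  0.205 ] [-0.1122  0.9937 -0.0033] 364
plate [ 0.5304 -0.2484  0.1206] [-0.1098  0.994  -0.0014] 1118 yawdeg -6.303390641649881
top z [0.226  0.2261 0.2261 0.2262 0.2262 0.2262 0.2262 0.2263 0.2263 0.2263
 0.2264 0.2264 0.2265 0.2265 0.2265 0.2269 0.2271 0.2273 0.2278 0.7917]
grip [-0.0247  0.0248] width 0.0495 centre xy [ 0.5305 -0.2484] zrange 0.1900707517896515
neck [-0.0199  0.0192] width 0.0392 centre xy [ 0.5301 -0.2484] zrange 0.1550967712582193
plate [-0.0349  0.0344] width 0.0692 centre xy [ 0.5302 -0.2484] zrange 0.06394268115329627
post [0.5687 0.1785 0.1106] [-8.97e-02  9.96e-01  3.00e-04]
post edges [-0.10868346  0.08988947] mid [0.55931404 0.177628  ]
post edges [-0.10742197  0.08979382] mid [0.55989461 0.1776803 ]
top z post 0.18629933319683195 0.1870204592468928
28
(np.int64(391), np.float64(-0.0034999999999999858), np.float64(0.14200000000000002)) screw xy on face [0.56518725 0.17815713] 1792
```

```bash
python3 -m jog '[[[0,0,-0.06],0],[[0.03,-0.006,-0.02],0],[[0.055,-0.0115,0],0],[[0.055,-0.0115,0],0],[[0.055,-0.0115,0],0],[[0.055,-0.0115,0],0],[[0.055,-0.0115,0],0],[[0.055,-0.0115,0],0]]' -1 60; python3 -m jog '[[[0,0,0],9],[[0,0,0],9],[[0,0,0],0]]'
```

```text
clock: 1.15
position: [0.519, -0.2586, 0.3119]
tool_rot: [[0.916, 0.402, -0.001], [0.402, -0.916, 0.004], [0.0, -0.004, -1.0]]
ft_force: [0.2, -1.1, 0.2]
width: 0.0854
clock: 1.52
position: [0.522, -0.2545, 0.3101]
tool_rot: [[0.995, 0.099, -0.003], [0.099, -0.995, 0.006], [-0.002, -0.006, -1.0]]
ft_force: [0.2, -0.7, 0.4]
width: 0.0855
```

```bash
python3 -m jog '[[[0.0086,-0.0027,0.03],-0.6],[[0,0,0.02],0],[[0,0,0],0]]'; python3 - <<'E'
from h import *
w=snap('wrist','w1')
E
```

```text
clock: 1.9
position: [0.5299, -0.2512, 0.2589]
tool_rot: [[0.993, 0.12, -0.003], [0.12, -0.993, 0.005], [-0.002, -0.006, -1.0]]
ft_force: [0.7, 0.4, -0.0]
width: 0.0855
```

View pics/w1.png

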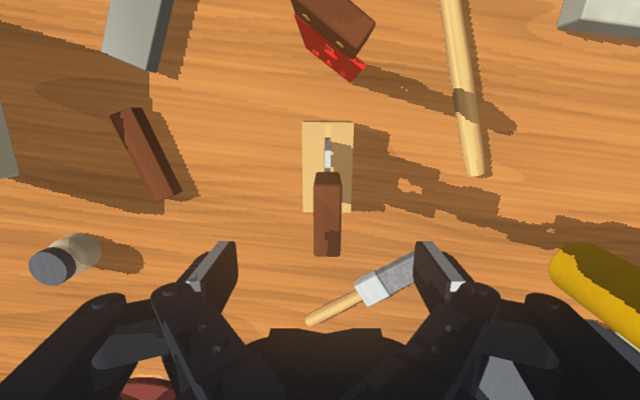

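The grip block is at about (327,215), midway between the pads at 226 and 427, so the alignment is good. Next I descend and close.

```bash
python3 -m jog '[[[0,0,0.03],0.6],[[0,0,0.03],0],[[0,0,0.009],0],[[0,0,0],0]]'; python3 -m jog '[[[0,0,0],0],[[0,0,0],0],[[0,0,0],0],[[0,0,0],0],[[0,0,0],0],[[0,0,0],0]]' 1 60
```

```text
clock: 2.45
position: [0.5321, -0.2534, 0.1944]
tool_rot: [[0.994, 0.113, 0.004], [0.113, -0.994, 0.001], [0.004, -0.0, -1.0]]
ft_force: [0.7, -0.0, -0.4]
width: 0.0858
clock: 3.2
position: [0.5336, -0.2541, 0.1979]
tool_rot: [[0.993, 0.114, 0.008], [0.114, -0.993, -0.001], [0.008, 0.002, -1.0]]
ft_force: [0.0, -0.1, 1.0]
width: 0.0172
```

```bash
python3 -m jog '[[[0,0,-0.01],0],[[0,0,-0.02],0],[[0,0,-0.03],0],[[0,0,-0.04],0],[[0,0,-0.03],0]]' - 90; python3 - <<'E'
from h import *
snap('wrist','w2'); snap('side','s2')
E
```

```text
clock: 3.82
position: [0.5303, -0.2531, 0.3296]
tool_rot: [[0.994, 0.114, 0.001], [0.114, -0.994, 0.002], [0.001, -0.002, -1.0]]
ft_force: [0.5, 0.3, -4.7]
width: 0.0167
```

View pics/s2.png

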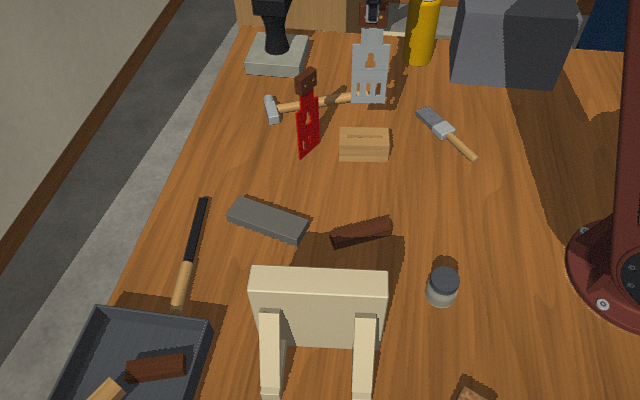

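```bash
python3 -m jog '[[[0.0108,-0.03,0],0],[[0.0108,-0.048,0],0],[[0.0108,-0.048,0],0],[[0.0108,-0.048,0],0],[[0.0108,-0.048,0],0.7],[[0.0108,-0.048,0],0.7],[[0.0108,-0.048,0],0],[[0,0,0],0]]'; python3 - <<'E'
from h import *
w=snap('wrist','w3'); snap('scene','c3')
E
```

```text
clock: 4.92
position: [0.5703, 0.0798, 0.3188]
tool_rot: [[0.996, 0.086, -0.008], [0.086, -0.996, 0.002], [-0.008, -0.002, -1.0]]
ft_force: [0.2, -0.7, -3.4]
width: 0.0167
```

View pics/w3.png

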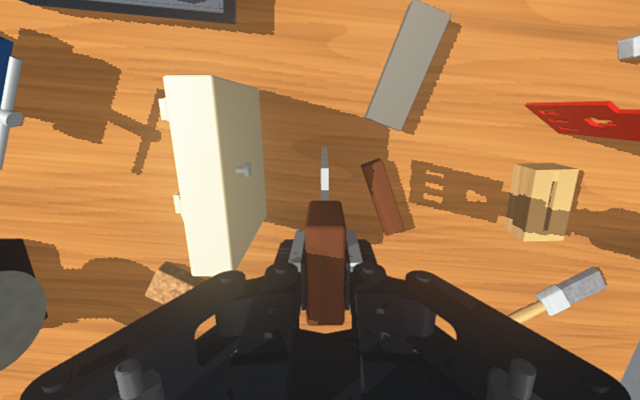

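View pics/c3.png

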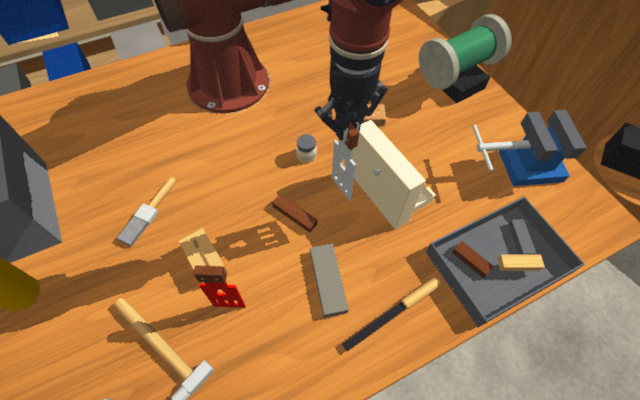

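```bash
python3 - <<'E'
from h import *
w=load('wrist');c=load('scene')
crop(w,155,60,365,260,'w3c',3.8); crop(c,310,110,440,230,'c3c',6)
W=cloud(w); np.set_printoptions(linewidth=250)
F=poly(W,[(222,110),(255,110),(255,210),(235,240)]); m,n,k=plane(F); n*=np.sign(n[1]); print('post(wrist)',m.round(4),n.round(4),k)
C=cloud(c); 
F2=poly(C,[(385,160),(408,188),(396,222),(375,200)]); m2,n2,k=plane(F2); n2*=np.sign(n2[1]); print('post(scene)',m2.round(4),n2.round(4),k)
print('wrist face vs scene offset',((m-m2)@n2))
P=W[155:185,225:262]; H=-(P-m)@n; print((H*1000).round(0).astype(int)[::1,::1])
E
```

```text
post(wrist) [0.5691 0.1787 0.1228] [-0.0887  0.9961 -0.0011] 3156
post(scene) [0.6149 0.1826 0.1129] [-0.0879  0.9961 -0.0022] 1150
wrist face vs scene offset 5.404694293295005e-05
[[0 0 0 ... 0 0 0]
 [0 0 0 ... 0 0 0]
 [0 0 0 ... 0 0 0]
 ...
 [0 0 0 ... 0 0 0]
 [0 0 0 ... 0 0 0]
 [0 0 0 ... 0 0 0]]
```

View pics/w3c.png

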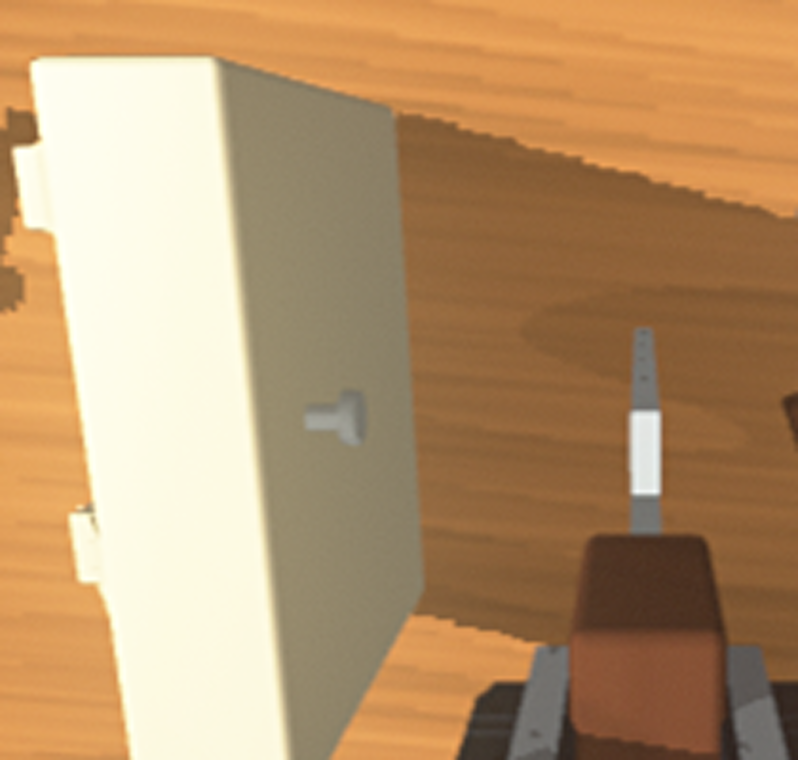

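View pics/c3c.png

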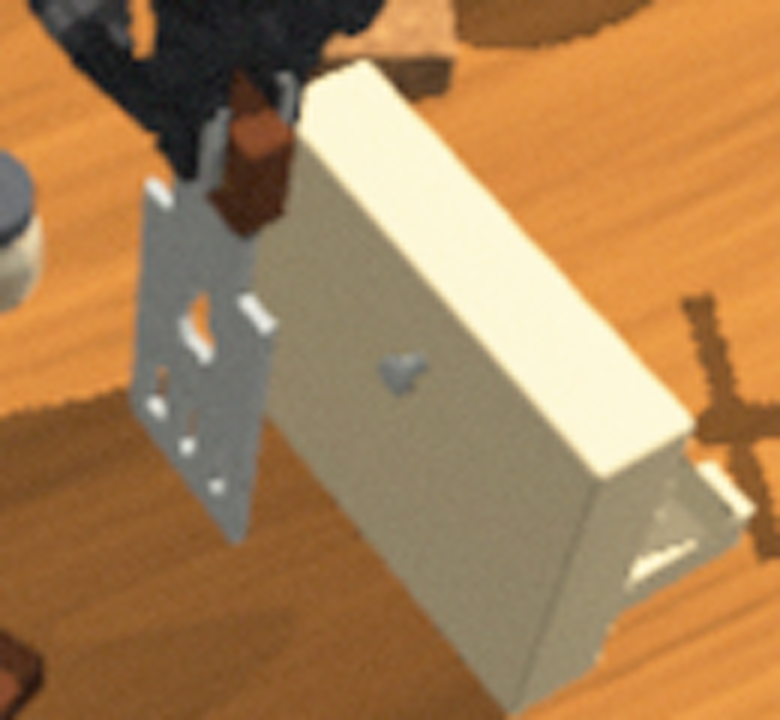

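```bash
cat > fit.py <<'E'
from h import *
import sys
N=np.array([-.0889,.996,0]);N/=np.linalg.norm(N); EZ=np.array([0,0,1.]); EX=np.cross(N,EZ); M0=np.array([.5596,.1777,.15])  # mark est
def proj(c,X):
    Y=(np.linalg.inv(c['T'])@np.c_[X,np.ones(len(X))].T)[:3]
    return np.c_[c['cx']+c['fx']*Y[0]/-Y[2], c['cy']-c['fy']*Y[1]/-Y[2]]
def local(P): # coords: lateral along EX, height, distance out of face
    d=P-M0; return np.stack([d@EX,P[...,2],-(d@N)],-1)
def screw(c,name):
    L=local(cloud(c)); uv=proj(c,(M0+EX*.003-EZ*.003-N*.0125)[None])[0].astype(int)
    u0,v0=uv-18; sl=L[v0:v0+36,u0:u0+36]
    near=(sl[...,2]>.0095)&(sl[...,2]<.022)&(abs(sl[...,0])<.03)&(abs(sl[...,1]-.15)<.03)
    q=sl[near]; print(name,'head px',near.sum(),'lat range',np.percentile(q[:,0],[1,50,99]).round(4),'z',np.percentile(q[:,1],[1,50,99]).round(4),'out',np.percentile(q[:,2],[1,50,99]).round(4))
    big=cv2.resize(near.astype(np.uint8),None,fx=8,fy=8,interpolation=cv2.INTER_NEAREST); th=np.linspace(0,6.283,60)[:,None]
    out=[]
    for a in np.arange(-.014,.0145,.0005):
        for z in np.arange(-.011,.0115,.0005):
            c0=M0+EX*a+EZ*z
            X=np.concatenate([c0-N*h+.008*(np.cos(th)*EX+np.sin(th)*EZ) for h in(.010,.015)])
            p=((proj(c,X)-[u0,v0]+.5)*8).astype(np.float32)
            im=np.zeros_like(big); cv2.fillPoly(im,[cv2.convexHull(p).astype(np.int32)],1)
            out.append(((im!=big).sum(),a,.15+z))
    out.sort(); o=np.array(out[:8]); print(' hull fit cost',o[0,0],'of',big.sum(),'lat,z',o[:,1:].mean(0).round(4),o[0,1:].round(4))
def gauge(c,name,box):
    P=cloud(c)[box[1]:box[3],box[0]:box[2]].reshape(-1,3); L=local(P)
    return L
E
python3 - <<'E'
from fit import *
w=load('wrist');c=load('scene')
screw(w,'wrist');screw(c,'scene')
C=cloud(c)
uv=np.array([(150,200),(265,330),(240,520),(138,390)])/6+[310,110]
Q=poly(C,uv.astype(int)); m,n,k=plane(Q,.002); n*=np.sign(n[1]); print('plate',m.round(4),n.round(4),k, 'dyaw deg',np.degrees(np.arctan2(n[0],n[1])-np.arctan2(N[0],N[1])),'pitch',np.degrees(np.arcsin(n[2])))
A=C[130:210,325:362].reshape(-1,3); A=A[abs((A-m)@n)<.004]; 
ex=np.array([n[1],-n[0],0]); ex/=np.linalg.norm(ex); ez=np.cross(ex,n)
a=(A-m)@ex; z=(A-m)@ez
for zz in np.arange(-.06,.08,.01):
    s=abs(z-zz)<.006
    if s.sum()>5: e=np.percentile(a[s],[1,99]); print(round(zz,3),e.round(4),'w',np.ptp(e).round(4),'mid',e.mean().round(4))
print('z range',np.percentile(z,[.3,99.7]),'m',m, 'tilt in plane: see mids')
s=telemetry.sense();print(s['position'],s['tool_rot'])
E
```

```text
wrist head px 101 lat range [0.001  0.0086 0.0152] z [0.1386 0.149  0.1524] out [0.0102 0.0139 0.0151]
 hull fit cost 907.0 of 6464 lat,z [0.0078 0.1442] [0.008  0.1445]
scene head px 27 lat range [0.0006 0.0081 0.0135] z [0.1359 0.1454 0.1518] out [0.0107 0.0144 0.0159]
 hull fit cost 447.0 of 1728 lat,z [0.0056 0.1421] [0.0055 0.142 ]
plate [0.569  0.0773 0.2116] [-0.0842  0.9964  0.0116] 597 dyaw deg 0.26851226502175635 pitch 0.6646987282191639
-0.06 [-0.0405  0.0295] w 0.07 mid -0.0055
-0.05 [-0.0386  0.0296] w 0.0683 mid -0.0045
-0.04 [-0.0387  0.03  ] w 0.0686 mid -0.0044
-0.03 [-0.0383  0.0302] w 0.0685 mid -0.004
-0.02 [-0.0391  0.0301] w 0.0692 mid -0.0045
-0.01 [-0.0393  0.0309] w 0.0703 mid -0.0042
0.0 [-0.0372  0.0305] w 0.0678 mid -0.0034
0.01 [-0.0366  0.0313] w 0.0679 mid -0.0027
0.02 [-0.0375  0.0308] w 0.0683 mid -0.0034
0.03 [-0.0392  0.0316] w 0.0707 mid -0.0038
0.04 [-0.0395  0.0316] w 0.0711 mid -0.0039
0.05 [-0.0366  0.0312] w 0.0679 mid -0.0027
0.06 [-0.0364  0.0261] w 0.0625 mid -0.0052
0.07 [-0.0238  0.0168] w 0.0405 mid -0.0035
0.08 [-0.0221  0.0173] w 0.0394 mid -0.0024
z range [-0.21411974  0.1345188 ] m [0.56896882 0.07732576 0.21164048] tilt in plane: see mids
[0.57025766 0.07697268 0.31906248] [[ 9.96495427e-01  8.32261585e-02 -8.38269405e-03]
 [ 8.32328243e-02 -9.96530027e-01  4.48873197e-04]
 [-8.31624834e-03 -1.14501539e-03 -9.99964764e-01]]
```

```bash
python3 -m jog '[[[0.003,-0.01,0.02],0],[[0.003,-0.015,0.025],0],[[0.003,-0.015,0.02],-0.3],[[0.001,-0.01,0.01],0],[[0,0,0],0]]'; cat >> fit.py <<'E'
def plate(c):
    s=telemetry.sense(); g=s['position']
    C=cloud(c); D=C-g
    # plate region below the fingers
    k=(abs(D@EX)<.06)&(abs(D@N)<.012)&(D[...,2]<-.025)&(D[...,2]>-.2)
    m,n,kk=plane(C[k],.002); n*=np.sign(n[1])
    ex=np.array([n[1],-n[0],0]); ex/=np.linalg.norm(ex); ez=np.cross(ex,n)
    k2=k&(abs((C-m)@n)<.004)
    vs,us=np.nonzero(k2); x0,y0,x1,y1=us.min()-6,vs.min()-6,us.max()+7,vs.max()+7
    sub=k2[y0:y1,x0:x1].astype(np.uint8)
    S=8; big=cv2.resize(sub,None,fx=S,fy=S,interpolation=cv2.INTER_NEAREST)
    # model in plate coords (origin grip): front surface is m plane (facing camera = -n)
    body=np.array([(-.02,-.032),(.02,-.032),(.02,-.06),(.035,-.06),(.035,-.195),(-.035,-.195),(-.035,-.06),(-.02,-.06)])
    r=.010; t=r*np.tan(np.pi/8)
    hole=np.array([(-t,-r),(t,-r),(r,-t),(r,t),(.0055,.0145-.0),(.0055,.02675),(-.0055,.02675),(-.0055,.0145),(-r,t),(-r,-t)])+[0,-.103]
    m0=m-n*0
    def render(p):
        a,z,rot=p; R=np.array([[np.cos(rot),-np.sin(rot)],[np.sin(rot),np.cos(rot)]])
        im=np.zeros_like(big)
        for pol,v in((body,1),(hole,0)):
            q=pol@R.T; X=m0+np.outer(q[:,0]+a,ex)+np.outer(q[:,1]+z,ez)
            cv2.fillPoly(im,[((proj(c,X)-[x0,y0]+.5)*S).astype(np.int32)],v)
        return im
    wt=np.ones_like(big,float); 
    # ignore pixels above neck (fingers)
    zz=((C-m)@ez)[y0:y1,x0:x1]; 
    def cost(p):
        im=render(p); ign=cv2.resize((zz>p[1]-.045).astype(np.uint8),(big.shape[1],big.shape[0]),interpolation=cv2.INTER_NEAREST)
        return ((im!=big)&(ign==0)).sum()+.0
    from scipy.optimize import minimize, differential_evolution
    gz=(g-m)@ez; ga=(g-m)@ex
    r=differential_evolution(cost,[(ga-.015,ga+.015),(gz-.01,gz+.03),(-.06,.06)],seed=1,maxiter=60,popsize=12,tol=1e-6)
    a,z,rot=r.x
    def pnt(dz): return m+n*.0025+ex*(a-np.sin(rot)*-dz*-1*-1*-1 if False else a+np.sin(rot)*dz)+ez*(z-np.cos(rot)*dz)
    print('plate n',n.round(4),'dyaw',np.degrees(np.arctan2(n[0],n[1])-np.arctan2(N[0],N[1])).round(2),'pitch',np.degrees(np.arcsin(n[2])).round(2),'inplane rot deg',np.degrees(rot).round(2),'cost',r.fun,'of',big.sum())
    for nm,dz in(('grip',0),('seat',.08),('hole',.103)):
        P=pnt(dz); print(nm,P.round(4),'local lat,z,out',local(P).round(4),'minus tcp',(P-g).round(4))
    return pnt(.103)
E
python3 - <<'E'
from fit import *
w=snap('wrist','w4'); c=snap('scene','c4')
print(telemetry.sense()['position'],telemetry.sense()['tool_rot'].round(4).tolist(),telemetry.sense()['ft_force'])
screw(w,'wrist');screw(c,'scene'); plate(c)
crop(w,155,60,365,260,'w4c',3.8); crop(c,310,110,440,230,'c4c',6)
E
```

```text
clock: 5.65
position: [0.5753, 0.1207, 0.2398]
tool_rot: [[0.996, 0.084, -0.011], [0.084, -0.996, -0.001], [-0.011, -0.0, -1.0]]
ft_force: [0.0, -0.0, -3.0]
width: 0.0164
[0.57592196 0.12042851 0.24087907] [[0.9965, 0.0832, -0.0088], [0.0832, -0.9965, -0.0006], [-0.0088, -0.0001, -1.0]] [ 0.62392903  0.68054666 -4.25292667]
wrist head px 158 lat range [0.001  0.0094 0.0155] z [0.1379 0.1494 0.1527] out [0.0099 0.0132 0.0149]
 hull fit cost 766.0 of 10112 lat,z [0.0079 0.1448] [0.008 0.145]
scene head px 28 lat range [0.0005 0.0081 0.0139] z [0.1367 0.1457 0.1508] out [0.0104 0.0145 0.0165]
 hull fit cost 383.0 of 1792 lat,z [0.0056 0.1421] [0.0055 0.142 ]
plate n [-0.0848  0.9964  0.0065] dyaw 0.24 pitch 0.37 inplane rot deg -1.15 cost 6132.0 of 51712
grip [0.5733 0.121  0.2481] local lat,z,out [0.0086 0.2481 0.0576] minus tcp [-0.0026  0.0006  0.0072]
seat [0.5717 0.1214 0.1681] local lat,z,out [0.007  0.1681 0.0571] minus tcp [-0.0043  0.001  -0.0728]
hole [0.5712 0.1215 0.1451] local lat,z,out [0.0065 0.1451 0.057 ] minus tcp [-0.0047  0.0011 -0.0958]
```

View pics/w4c.png

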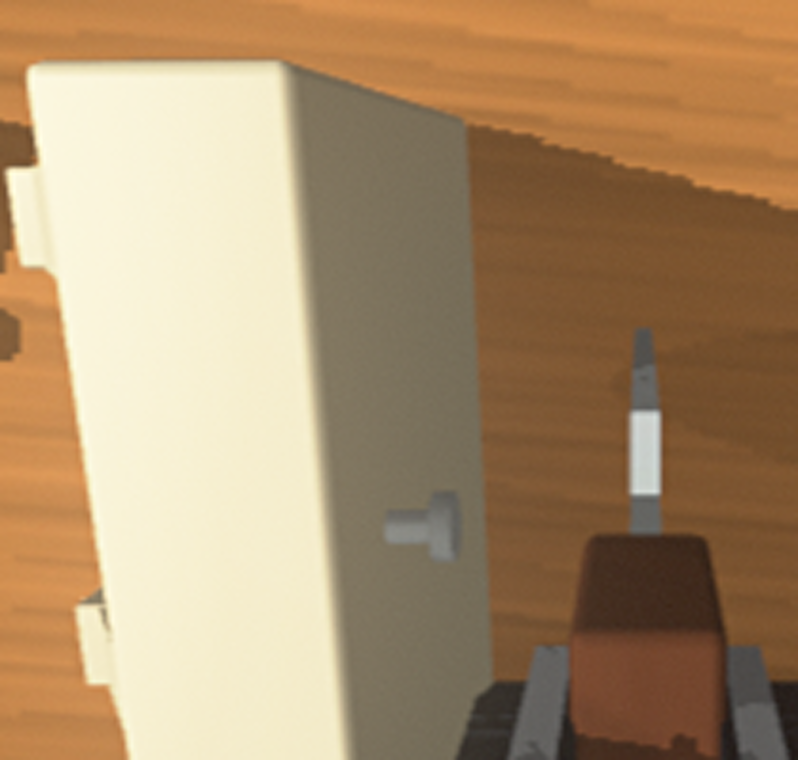

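View pics/c4c.png

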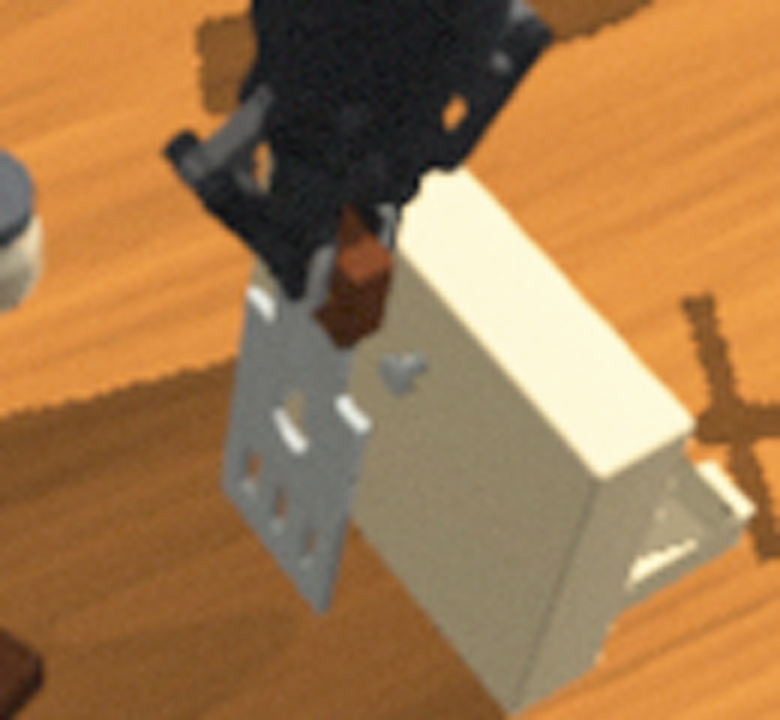

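```bash
python3 - <<'E'
from fit import *
out=[]
for nm in('scene','wrist'):
    c=load(nm); u,v=proj(c,(M0+EX*.007-EZ*.006-N*.0125)[None])[0].astype(int); r=16; S=24 if 0 else 12
    base=cv2.resize(c['color'][v-r:v+r,u-r:u+r,::-1],None,fx=S,fy=S,interpolation=cv2.INTER_CUBIC)
    th=np.linspace(0,6.283,60)[:,None]; row=[base]
    for a,z in((.0056,.1421),(.0079,.1448)):
        im=base.copy()
        for h,rad,col in((.015,.008,(0,0,255)),(.010,.008,(0,255,0))):
            X=M0+EX*a+EZ*(z-.15)-N*h+rad*(np.cos(th)*EX+np.sin(th)*EZ)
            p=((proj(c,X)-[u-r,v-r]+.5)*S).astype(np.int32); cv2.polylines(im,[p],True,col,1)
        row.append(im)
    out.append(np.hstack(row))
o=np.vstack(out); cv2.imwrite('pics/ov.png',cv2.resize(o,(792,528)))
E
```

```text
(no output)
```

View pics/ov.png

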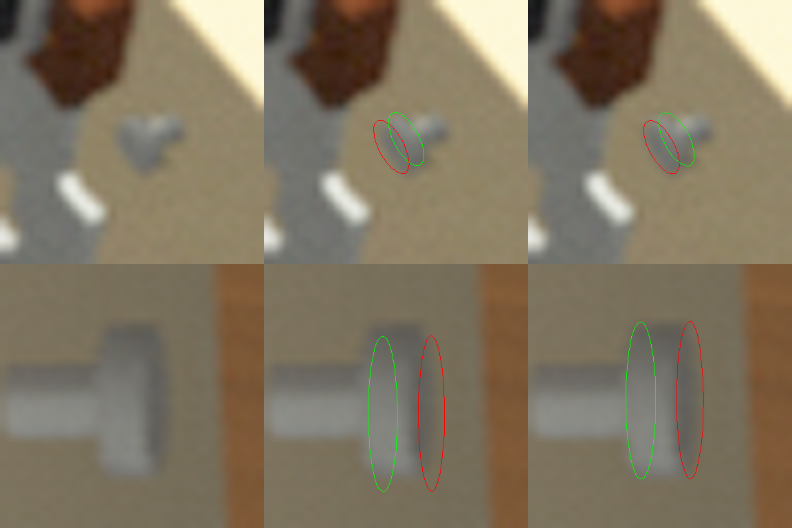

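```bash
python3 -m jog '[[[0.001,-0.015,0],-0.3],[[0.0005,-0.013,0.0005],0],[[0,-0.006,0],0],[[0,0,0],0]]'; python3 - <<'E'
from fit import *
w=snap('wrist'); c=snap('scene')
s=telemetry.sense();print(s['position'],s['tool_rot'].round(4).tolist(),s['ft_force'])
screw(w,'wrist'); plate(c)
crop(w,155,60,365,260,'w5c',3.8); crop(c,310,110,440,230,'c5c',6)
E
```

```text
clock: 6.25
position: [0.5767, 0.1418, 0.2425]
tool_rot: [[0.994, 0.112, -0.007], [0.112, -0.994, 0.012], [-0.005, -0.013, -1.0]]
ft_force: [0.8, -0.4, -4.1]
width: 0.0165
[0.5766818  0.14154248 0.24243368] [[0.9937, 0.1114, -0.007], [0.1115, -0.9937, 0.0119], [-0.0056, -0.0126, -0.9999]] [-0.68324552 -0.06252081 -3.52185151]
wrist head px 130 lat range [0.0012 0.0094 0.0154] z [0.1392 0.1497 0.1526] out [0.0098 0.0128 0.0148]
 hull fit cost 1013.0 of 8320 lat,z [0.0081 0.1459] [0.008  0.1455]
plate n [-0.1123  0.9935  0.0191] dyaw -1.35 pitch 1.1 inplane rot deg -1.39 cost 6902.0 of 54016
grip [0.5749 0.1422 0.2499] local lat,z,out [0.0121 0.2499 0.0367] minus tcp [-0.0017  0.0007  0.0074]
seat [0.5728 0.1436 0.1699] local lat,z,out [0.0102 0.1699 0.0352] minus tcp [-0.0038  0.002  -0.0725]
hole [0.5722 0.1439 0.1469] local lat,z,out [0.0096 0.1469 0.0348] minus tcp [-0.0044  0.0024 -0.0955]
```

View pics/w5c.png

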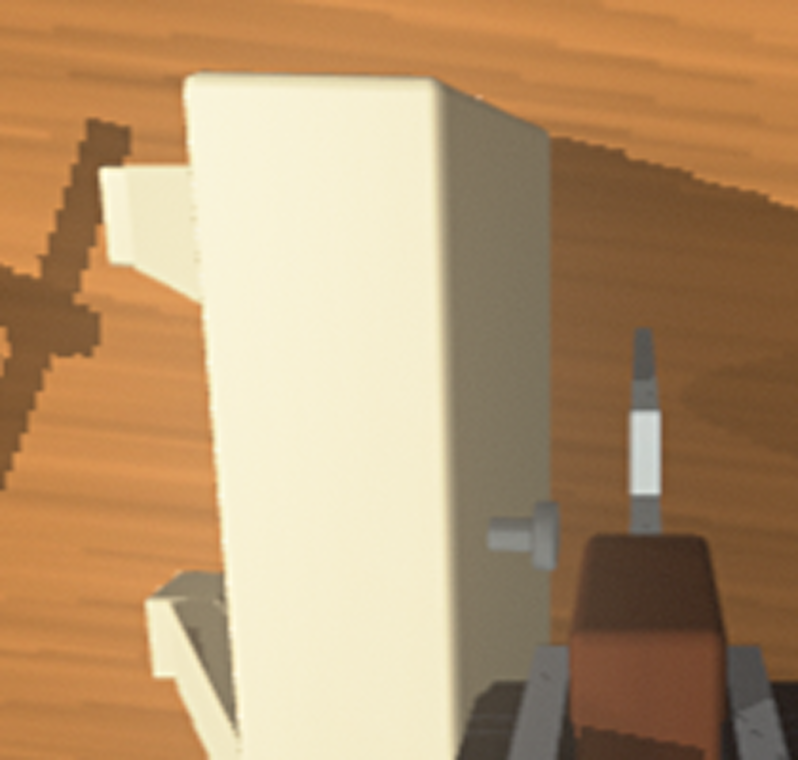

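View pics/c5c.png

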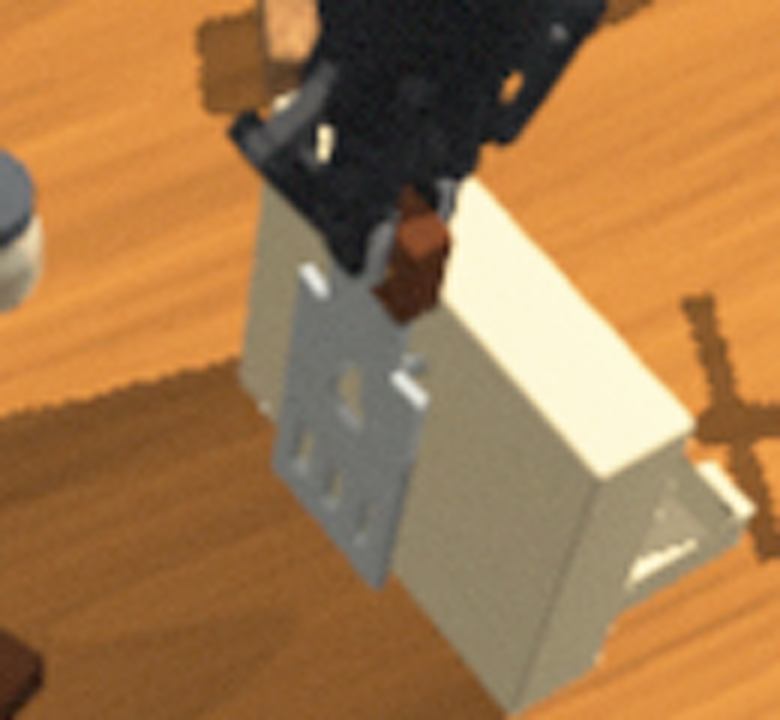

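```bash
python3 -m jog '[[[-0.001,-0.005,0.001],0.7],[[-0.0006,-0.005,0.001],0.6],[[0,-0.003,0],0]]'; cat > st.py <<'E'
from fit import *
s=telemetry.sense(); R=s['tool_rot']; g=s['position']
print('t',s['clock'],'yaw err',(np.degrees(np.arctan2(R[1,0],R[0,0]))-5.10).round(2),'tilt(z col)',R[:,2].round(4),'F lat,z,out',np.round([s['ft_force']@EX,s['ft_force'][2],-(s['ft_force']@N)],2),'T',s['torque'].round(2))
# gauge offsets in tool frame from fits: grip = tcp + R@[gx,gy,gz]
import json,os
if os.path.exists('off.json'):
    o=np.array(json.load(open('off.json'))); h=g+R@o; print('hole lat,z,out',local(h).round(4))
print('tcp local',local(g).round(4))
E
python3 - <<'E'
from fit import *
import json
c=snap('scene'); s=telemetry.sense(); h=plate(c); o=s['tool_rot'].T@(h-s['position']); print(o); json.dump(o.tolist(),open('off.json','w'))
E
python3 st.py
```

```text
clock: 6.72
position: [0.5747, 0.1423, 0.2404]
tool_rot: [[0.994, 0.107, -0.009], [0.107, -0.994, 0.022], [-0.006, -0.023, -1.0]]
ft_force: [-0.2, 0.3, -3.2]
width: 0.0165
plate n [-0.1073  0.9938  0.0294] dyaw -1.06 pitch 1.68 inplane rot deg -0.55 cost 6383.0 of 52096
grip [0.5714 0.1426 0.2485] local lat,z,out [0.0087 0.2485 0.0361] minus tcp [-0.0033 -0.      0.008 ]
seat [0.5704 0.1448 0.1685] local lat,z,out [0.0079 0.1685 0.0337] minus tcp [-0.0043  0.0022 -0.0719]
hole [0.5701 0.1455 0.1456] local lat,z,out [0.0076 0.1456 0.033 ] minus tcp [-0.0046  0.0029 -0.0949]
[-0.00364892 -0.00114217  0.09498575]
t 6.775 yaw err 1.09 tilt(z col) [-0.0087  0.0224 -0.9997] F lat,z,out [-0.86 -3.31 -0.26] T [ 0.04 -0.01 -0.05]
hole lat,z,out [0.0076 0.1456 0.033 ]
tcp local [0.0119 0.2405 0.0363]
```

```bash
python3 - <<'E'
from h import *
s=telemetry.sense(); print(s['q'].round(2),s['qd'].round(2),s['effort'].round(1))
snap('side','s6')
E
```

```text
[  6.13  24.03   3.41  69.74   1.33 179.94] [ 0.07  0.05  0.11 -0.02 -0.13 -0.  ] [ -0.5 -65.   35.1   0.1   0.    0. ]
```

View pics/s6.png

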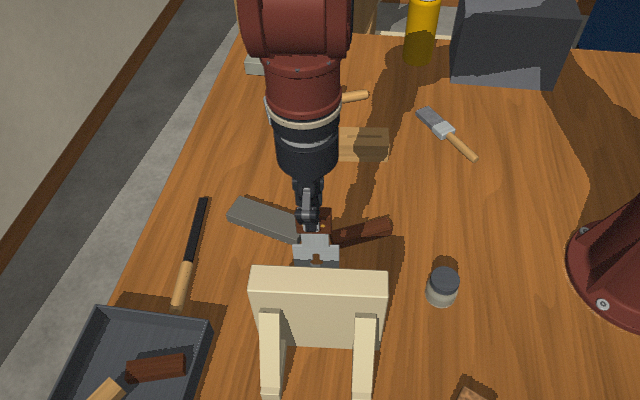

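Joint 6 is at its 180° limit, so the forward moves stopped working. The gauge is the same front and back, so I'll back off, turn the tool -180° and come in again.

```bash
python3 -m jog '[[[0,0.02,0],0],[[0,0.025,-0.01],0],[[0,0.02,-0.02],0],[[0,0,0],-5]]';python3 st.py; python3 -m jog '[[[0,0,0],-10.7],[[0,0,0],-10.7],[[0,0,0],-10.7],[[0,0,0],-10.7],[[0,0,0],-10.7],[[0,0,0],-10.7],[[0,0,0],-10.7],[[0,0,0],-10.7]]'; python3 st.py
```

```text
clock: 7.32
position: [0.5824, 0.0725, 0.2696]
tool_rot: [[0.981, 0.196, -0.009], [0.196, -0.98, 0.021], [-0.004, -0.022, -1.0]]
ft_force: [0.0, 0.6, -3.7]
width: 0.0163
t 7.325 yaw err 6.19 tilt(z col) [-0.0087  0.0208 -0.9997] F lat,z,out [ 0.08 -3.67 -0.59] T [-0.02 -0.02 -0.  ]
hole lat,z,out [0.009  0.1747 0.1041]
tcp local [0.0134 0.2696 0.1068]
clock: 8.32
position: [0.583, 0.0631, 0.2698]
tool_rot: [[-0.131, 0.991, -0.008], [0.991, 0.131, 0.018], [0.019, -0.006, -1.0]]
ft_force: [-0.5, 0.8, -4.4]
width: 0.017
t 8.325 yaw err 92.41 tilt(z col) [-0.008   0.0178 -0.9998] F lat,z,out [-0.44 -4.42 -0.84] T [-0.03 -0.07 -0.02]
hole lat,z,out [0.0116 0.1748 0.1182]
tcp local [0.0131 0.2698 0.1162]
```

```bash
python3 -m jog '[[[0,0,0],-10.7],[[0,0,0],-10.7],[[0,0,0],-10.7],[[0,0,0],-10.7],[[0,0,0],-10.7],[[0,0,0],-10.7],[[0,0,0],-10.7],[[0,0,0],-10.7]]'; python3 - <<'E'
from fit import *
import json
s=telemetry.sense();print(s['q'].round(2))
c=snap('scene','c7'); s=telemetry.sense(); h=plate(c); o=s['tool_rot'].T@(h-s['position']); print(o); json.dump(o.tolist(),open('off.json','w'))
E
python3 st.py
```

```text
clock: 9.32
position: [0.5832, 0.0543, 0.2697]
tool_rot: [[-0.998, -0.06, -0.008], [-0.06, 0.998, 0.015], [0.007, 0.015, -1.0]]
ft_force: [-0.3, -0.0, -3.4]
width: 0.0163
[-2.29 22.88  6.02 73.64  0.83 -5.76]
plate n [-0.0643  0.9979  0.0094] dyaw 1.41 pitch 0.54 inplane rot deg -1.3 cost 7182.0 of 49152
grip [0.5908 0.0552 0.2785] local lat,z,out [0.0202 0.2785 0.1248] minus tcp [0.0076 0.001  0.0088]
seat [0.589  0.0558 0.1985] local lat,z,out [0.0184 0.1985 0.124 ] minus tcp [ 0.0057  0.0016 -0.0712]
hole [0.5885 0.056  0.1755] local lat,z,out [0.0179 0.1755 0.1238] minus tcp [ 0.0052  0.0018 -0.0942]
[-5.99462458e-03 -1.91879242e-05  9.41595357e-02]
t 9.375 yaw err -181.1 tilt(z col) [-0.0081  0.0148 -0.9999] F lat,z,out [ 0.34 -4.33  0.  ] T [-0.04  0.   -0.  ]
hole lat,z,out [0.0179 0.1755 0.1238]
tcp local [0.0126 0.2697 0.1251]
```

```bash
python3 -m jog '[[[0.002,0.015,0.008],0],[[0.002,0.018,0.008],-0.6],[[0.002,0.018,0.008],-0.5],[[0.002,0.012,0.005],0],[[0,0,0],0]]'; python3 - <<'E'
from fit import *
import json
s=telemetry.sense();print(s['q'].round(2))
c=snap('scene','c8');w=snap('wrist','w8'); screw(w,'wrist'); screw(c,'scene'); h=plate(c)
L=local(cloud(w)); F=poly(cloud(w),[(383,60),(392,60),(400,150),(395,150)])
E
python3 st.py
```

```text
clock: 10.0
position: [0.5688, 0.1212, 0.2391]
tool_rot: [[-0.997, -0.081, -0.01], [-0.081, 0.997, 0.015], [0.008, 0.016, -1.0]]
ft_force: [1.0, 0.4, -2.1]
width: 0.0163
[ 4.33 23.01  1.64 69.11  0.89 -0.32]
wrist head px 135 lat range [-0.0005  0.0057  0.0136] z [0.1399 0.1497 0.1527] out [0.0097 0.0125 0.0142]
 hull fit cost 2335.0 of 8640 lat,z [0.0065 0.1464] [0.0065 0.1465]
scene head px 28 lat range [0.0009 0.008  0.0137] z [0.1366 0.1465 0.1532] out [0.0111 0.0148 0.016 ]
 hull fit cost 383.0 of 1792 lat,z [0.0056 0.1421] [0.0055 0.142 ]
plate n [-0.0852  0.9963  0.0085] dyaw 0.21 pitch 0.49 inplane rot deg -0.72 cost 6053.0 of 51328
grip [0.5742 0.1221 0.2479] local lat,z,out [0.0096 0.2479 0.0567] minus tcp [0.0048 0.0019 0.0083]
seat [0.5731 0.1227 0.1679] local lat,z,out [0.0086 0.1679 0.056 ] minus tcp [ 0.0037  0.0025 -0.0717]
hole [0.5728 0.1228 0.1449] local lat,z,out [0.0083 0.1449 0.0558] minus tcp [ 0.0034  0.0027 -0.0947]
t 10.1 yaw err -180.51 tilt(z col) [-0.0086  0.0146 -0.9999] F lat,z,out [-0.52 -3.81  0.5 ] T [-0.03 -0.04  0.07]
hole lat,z,out [0.01   0.1454 0.0568]
tcp local [0.0047 0.2396 0.0582]
```

View pics/w8.png

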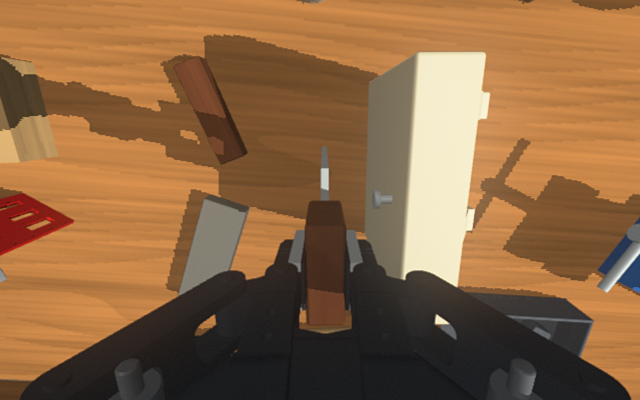

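```bash
python3 -m jog '[[[0.0005,0.012,0],0],[[0.0005,0.012,0],0],[[0,0.006,0],-0.2],[[0,0,0],0]]'; python3 - <<'E'
from fit import *
c=snap('scene','c9');w=snap('wrist','w9'); screw(w,'wrist'); h=plate(c)
crop(c,310,110,440,230,'c9c',6); crop(w,270,100,430,260,'w9c',4)
E
python3 st.py
```

```text
clock: 10.6
position: [0.5665, 0.1514, 0.2408]
tool_rot: [[-0.997, -0.082, -0.007], [-0.082, 0.996, 0.015], [0.006, 0.015, -1.0]]
ft_force: [0.1, 0.5, -3.9]
width: 0.0166
wrist head px 88 lat range [-0.0006  0.0038  0.0114] z [0.1391 0.1502 0.1524] out [0.0095 0.0115 0.014 ]
 hull fit cost 3520.0 of 5632 lat,z [0.0044 0.153 ] [0.004 0.153]
plate n [-0.0833  0.9965  0.0093] dyaw 0.32 pitch 0.53 inplane rot deg 0.03 cost 6546.0 of 54720
grip [0.5698 0.152  0.2493] local lat,z,out [0.0079 0.2493 0.0265] minus tcp [0.0032 0.0011 0.0086]
seat [0.5698 0.1528 0.1693] local lat,z,out [0.0079 0.1693 0.0258] minus tcp [ 0.0032  0.0019 -0.0714]
hole [0.5698 0.153  0.1463] local lat,z,out [0.0079 0.1463 0.0255] minus tcp [ 0.0032  0.0021 -0.0944]
t 10.7 yaw err -180.41 tilt(z col) [-0.0072  0.0146 -0.9999] F lat,z,out [ 0.01 -4.52  0.71] T [-0.02 -0.06  0.04]
hole lat,z,out [0.01   0.1466 0.026 ]
tcp local [0.0046 0.2408 0.0273]
```

View pics/c9c.png

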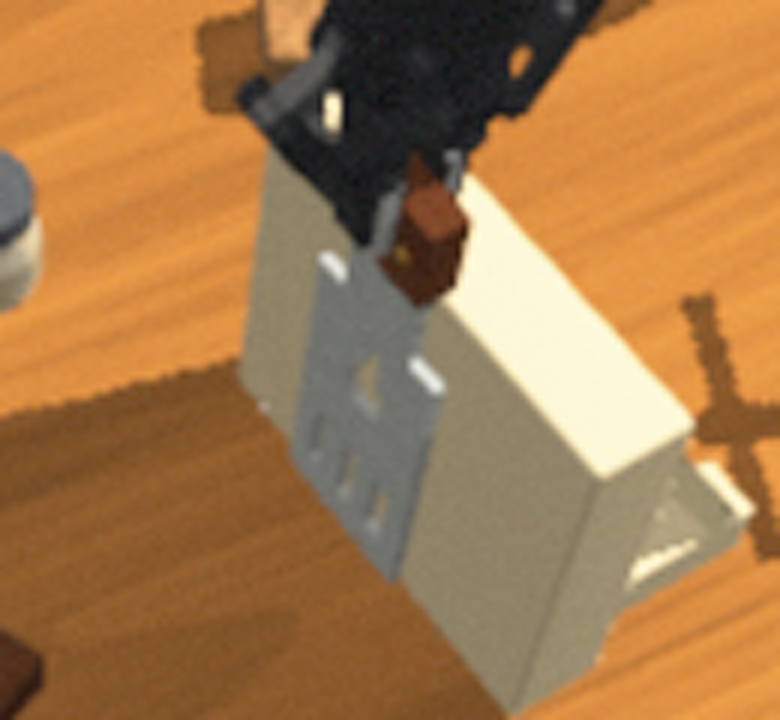

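View pics/w9c.png

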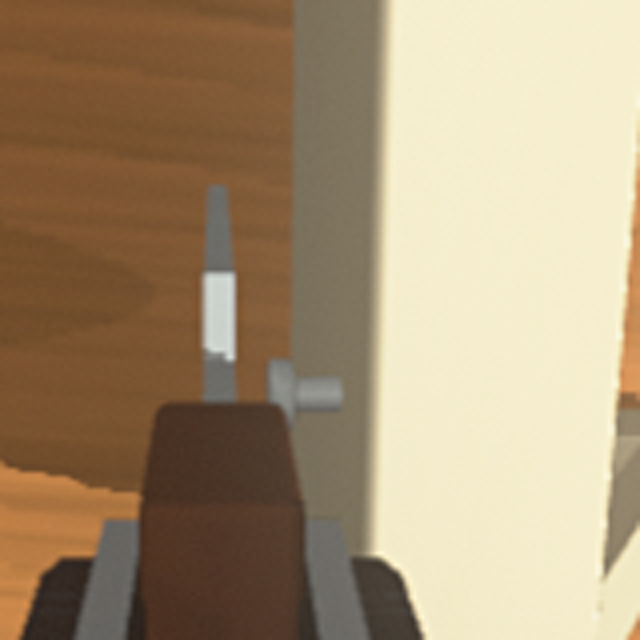

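```bash
python3 -m jog '[[[0.0005,0.003,0.0015],-0.2],[[0,0.003,0],0]]'; python3 st.py;  python3 -m jog '[[[0,0.002,0],0]]'; python3 st.py
```

```text
clock: 10.95
position: [0.5656, 0.1566, 0.2392]
tool_rot: [[-0.996, -0.084, -0.007], [-0.085, 0.996, 0.014], [0.006, 0.015, -1.0]]
ft_force: [0.4, 0.9, -3.9]
width: 0.0169
t 10.95 yaw err -180.25 tilt(z col) [-0.0072  0.0145 -0.9999] F lat,z,out [ 0.46 -3.9  -0.82] T [-0.03 -0.02 -0.04]
hole lat,z,out [0.0096 0.1451 0.0202]
tcp local [0.0041 0.2392 0.0216]
clock: 11.08
position: [0.5654, 0.1587, 0.2392]
tool_rot: [[-0.996, -0.084, -0.007], [-0.084, 0.996, 0.014], [0.006, 0.015, -1.0]]
ft_force: [0.3, -0.1, -3.9]
width: 0.0164
t 11.075 yaw err -180.26 tilt(z col) [-0.0073  0.0145 -0.9999] F lat,z,out [ 0.27 -3.91  0.14] T [-0.02 -0.   -0.02]
hole lat,z,out [0.0096 0.145  0.0181]
tcp local [0.0041 0.2392 0.0195]
```

```bash
python3 -m jog '[[[0.0005,0.002,0],0]]'; python3 st.py;  python3 -m jog '[[[0,0.002,0],0]]'; python3 st.py
```

```text
clock: 11.2
position: [0.5647, 0.1607, 0.2392]
tool_rot: [[-0.996, -0.084, -0.007], [-0.084, 0.996, 0.014], [0.006, 0.015, -1.0]]
ft_force: [0.5, -0.2, -3.9]
width: 0.0166
t 11.2 yaw err -180.26 tilt(z col) [-0.0074  0.0145 -0.9999] F lat,z,out [ 0.43 -3.88  0.25] T [-0.05 -0.    0.02]
hole lat,z,out [0.009  0.1451 0.016 ]
tcp local [0.0036 0.2392 0.0174]
clock: 11.32
position: [0.5645, 0.1629, 0.2393]
tool_rot: [[-0.996, -0.084, -0.007], [-0.084, 0.996, 0.014], [0.006, 0.015, -1.0]]
ft_force: [-0.7, 0.7, -3.2]
width: 0.0169
t 11.325 yaw err -180.26 tilt(z col) [-0.0073  0.0144 -0.9999] F lat,z,out [-0.6  -3.23 -0.79] T [-0.03 -0.02 -0.  ]
hole lat,z,out [0.009  0.1451 0.0139]
tcp local [0.0036 0.2393 0.0152]
```

```bash
python3 -m jog '[[[0,0.002,0],0]]'; python3 st.py;  python3 -m jog '[[[0,0.002,0],0]]'; python3 st.py;python3 -m jog '[[[0,0.0015,0],0]]'; python3 st.py
```

```text
clock: 11.45
position: [0.5643, 0.165, 0.2393]
tool_rot: [[-0.996, -0.084, -0.007], [-0.084, 0.996, 0.014], [0.006, 0.015, -1.0]]
ft_force: [0.4, -0.1, -3.3]
width: 0.0162
t 11.45 yaw err -180.26 tilt(z col) [-0.0074  0.0145 -0.9999] F lat,z,out [ 0.39 -3.27  0.16] T [-0.01 -0.08  0.01]
hole lat,z,out [0.009  0.1451 0.0117]
tcp local [0.0036 0.2393 0.0131]
clock: 11.58
position: [0.5642, 0.1671, 0.2394]
tool_rot: [[-0.996, -0.084, -0.007], [-0.084, 0.996, 0.014], [0.006, 0.015, -1.0]]
ft_force: [0.3, -0.1, -4.0]
width: 0.0166
t 11.575 yaw err -180.26 tilt(z col) [-0.0073  0.0144 -0.9999] F lat,z,out [ 0.25 -4.01  0.17] T [-0.01  0.    0.  ]
hole lat,z,out [0.009  0.1452 0.0096]
tcp local [0.0036 0.2394 0.011 ]
clock: 11.7
position: [0.5641, 0.1688, 0.2394]
tool_rot: [[-0.996, -0.084, -0.007], [-0.084, 0.996, 0.014], [0.006, 0.015, -1.0]]
ft_force: [0.7, 0.1, -4.0]
width: 0.0163
t 11.7 yaw err -180.26 tilt(z col) [-0.0072  0.0145 -0.9999] F lat,z,out [ 0.67 -4.05 -0.09] T [-0.02  0.01  0.05]
hole lat,z,out [0.0091 0.1452 0.0079]
tcp local [0.0036 0.2394 0.0093]
```

Nothing has touched, and the mid-plane is now about 8 mm from the face, so the head is through the hole. I continue to the post.

```bash
python3 -m jog '[[[0,0.0015,0],0]]'; python3 st.py;  python3 -m jog '[[[0,0.0015,0],0]]'; python3 st.py;python3 -m jog '[[[0,0.001,0],0]]'; python3 st.py
```

```text
clock: 11.82
position: [0.5639, 0.1703, 0.2394]
tool_rot: [[-0.996, -0.084, -0.007], [-0.084, 0.996, 0.014], [0.006, 0.015, -1.0]]
ft_force: [-0.7, -0.5, -3.8]
width: 0.0165
t 11.825 yaw err -180.25 tilt(z col) [-0.0072  0.0144 -0.9999] F lat,z,out [-0.78 -3.79  0.44] T [-0.03 -0.07 -0.04]
hole lat,z,out [0.0091 0.1453 0.0063]
tcp local [0.0037 0.2394 0.0077]
clock: 11.95
position: [0.5638, 0.1719, 0.2394]
tool_rot: [[-0.996, -0.084, -0.007], [-0.084, 0.996, 0.014], [0.006, 0.015, -1.0]]
ft_force: [0.1, 0.2, -2.9]
width: 0.0163
t 11.95 yaw err -180.26 tilt(z col) [-0.0073  0.0144 -0.9999] F lat,z,out [ 0.1  -2.94 -0.17] T [ 0.01 -0.01 -0.04]
hole lat,z,out [0.0091 0.1453 0.0047]
tcp local [0.0036 0.2394 0.0061]
clock: 12.08
position: [0.5637, 0.173, 0.2395]
tool_rot: [[-0.996, -0.084, -0.007], [-0.084, 0.996, 0.014], [0.006, 0.015, -1.0]]
ft_force: [-0.2, 0.1, -3.6]
width: 0.0164
t 12.075 yaw err -180.26 tilt(z col) [-0.0072  0.0144 -0.9999] F lat,z,out [-0.19 -3.56 -0.09] T [-0.06 -0.   -0.02]
hole lat,z,out [0.0091 0.1453 0.0036]
tcp local [0.0037 0.2395 0.005 ]
```

```bash
python3 -m jog '[[[0,0,0.002],0]]'; python3 st.py;  python3 -m jog '[[[0,0,0.003],0],[[0,0,0.003],0]]'; python3 st.py;python3 -m jog '[[[0,0,0.003],0],[[0,0,0.003],0]]'; python3 st.py
```

```text
clock: 12.2
position: [0.5638, 0.1732, 0.2375]
tool_rot: [[-0.996, -0.084, -0.007], [-0.085, 0.996, 0.014], [0.006, 0.015, -1.0]]
ft_force: [-0.0, 0.0, -3.8]
width: 0.0166
t 12.2 yaw err -180.25 tilt(z col) [-0.007   0.0145 -0.9999] F lat,z,out [-0.05 -3.82 -0.01] T [-0.07  0.02  0.  ]
hole lat,z,out [0.0092 0.1433 0.0035]
tcp local [0.0038 0.2375 0.0049]
clock: 12.45
position: [0.5637, 0.1732, 0.2311]
tool_rot: [[-0.996, -0.084, -0.007], [-0.084, 0.996, 0.014], [0.006, 0.015, -1.0]]
ft_force: [0.0, 0.0, -3.5]
width: 0.0166
t 12.45 yaw err -180.25 tilt(z col) [-0.007   0.0144 -0.9999] F lat,z,out [ 0.02 -3.47 -0.04] T [-0.01  0.05  0.01]
hole lat,z,out [0.0092 0.1369 0.0035]
tcp local [0.0037 0.2311 0.0049]
clock: 12.7
position: [0.5636, 0.1732, 0.2244]
tool_rot: [[-0.996, -0.084, -0.007], [-0.084, 0.996, 0.014], [0.006, 0.015, -1.0]]
ft_force: [0.5, -0.9, -3.6]
width: 0.0162
t 12.7 yaw err -180.26 tilt(z col) [-0.0074  0.0143 -0.9999] F lat,z,out [ 0.42 -3.58  0.93] T [-0.01  0.04 -0.02]
hole lat,z,out [0.009  0.1302 0.0035]
tcp local [0.0035 0.2244 0.0049]
```

```bash
python3 - <<'E'
from fit import *
c=snap('scene');w=snap('wrist'); plate(c)
crop(c,310,110,440,230,'c10c',6); crop(w,270,100,430,260,'w10c',4)
E
```

```text
plate n [-0.13    0.9911  0.0272] dyaw -2.37 pitch 1.56 inplane rot deg -0.07 cost 23491.0 of 70912
grip [0.5671 0.173  0.2296] local lat,z,out [0.007  0.2296 0.0054] minus tcp [ 0.0037 -0.0002  0.0053]
seat [0.5667 0.1751 0.1496] local lat,z,out [0.0068 0.1496 0.0032] minus tcp [ 0.0033  0.002  -0.0746]
hole [0.5666 0.1757 0.1266] local lat,z,out [0.0068 0.1266 0.0026] minus tcp [ 0.0032  0.0026 -0.0976]
```

View pics/c10c.png

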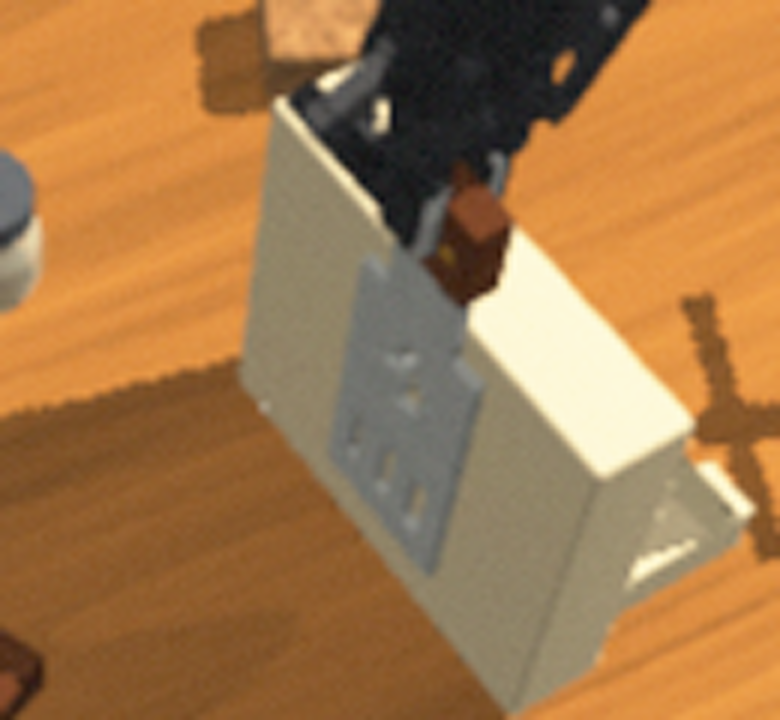

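The screw head shows in front of the plate at (403,353) in the crop, above the hole and in the slot. I keep going down.

```bash
python3 -m jog '[[[0,0,0.003],0]]'; python3 st.py;  python3 -m jog '[[[0,0,0.002],0]]'; python3 st.py;python3 -m jog '[[[0,0,0.001],0]]'; python3 st.py; python3 -m jog '[[[0,0,0.001],0]]'; python3 st.py
```

```text
clock: 12.92
position: [0.5635, 0.1732, 0.2214]
tool_rot: [[-0.996, -0.084, -0.007], [-0.084, 0.996, 0.014], [0.006, 0.015, -1.0]]
ft_force: [-0.4, -0.3, -3.8]
width: 0.0165
t 12.925 yaw err -180.26 tilt(z col) [-0.0074  0.0144 -0.9999] F lat,z,out [-0.38 -3.77  0.23] T [-0.02 -0.02 -0.01]
hole lat,z,out [0.0089 0.1272 0.0034]
tcp local [0.0035 0.2214 0.0048]
clock: 13.05
position: [0.5635, 0.1733, 0.2192]
tool_rot: [[-0.996, -0.084, -0.007], [-0.084, 0.996, 0.014], [0.006, 0.015, -1.0]]
ft_force: [-0.3, 0.8, -3.3]
width: 0.0166
t 13.05 yaw err -180.26 tilt(z col) [-0.0074  0.0144 -0.9999] F lat,z,out [-0.21 -3.33 -0.79] T [-0.04 -0.01  0.04]
hole lat,z,out [0.0089 0.125  0.0034]
tcp local [0.0035 0.2192 0.0048]
clock: 13.18
position: [0.5634, 0.1732, 0.218]
tool_rot: [[-0.996, -0.084, -0.008], [-0.084, 0.996, 0.014], [0.006, 0.015, -1.0]]
ft_force: [-0.7, -0.7, -2.9]
width: 0.0167
t 13.175 yaw err -180.26 tilt(z col) [-0.0076  0.0143 -0.9999] F lat,z,out [-0.79 -2.91  0.59] T [-0.02  0.05 -0.01]
hole lat,z,out [0.0088 0.1238 0.0034]
tcp local [0.0034 0.218  0.0048]
clock: 13.3
position: [0.5635, 0.1732, 0.217]
tool_rot: [[-0.996, -0.084, -0.008], [-0.084, 0.996, 0.014], [0.006, 0.015, -1.0]]
ft_force: [-0.4, -0.1, -3.7]
width: 0.0163
t 13.3 yaw err -180.26 tilt(z col) [-0.0075  0.0143 -0.9999] F lat,z,out [-0.44 -3.66  0.09] T [0.02 0.01 0.01]
hole lat,z,out [0.0089 0.1228 0.0034]
tcp local [0.0035 0.217  0.0048]
```

```bash
for i in 1; do :; done; python3 -m jog '[[[0,0,0.001],0]]'|tail -2;  python3 -m jog '[[[0,0,0.001],0]]'|tail -2; python3 -m jog '[[[0,0,0.0008],0]]'|tail -2; python3 st.py
```

```text
ft_force: [0.9, -0.6, -1.0]
width: 0.0164
ft_force: [-3.5, -0.2, 7.8]
width: 0.0162
ft_force: [-1.5, 1.2, 5.0]
width: 0.0165
t 13.675 yaw err -180.26 tilt(z col) [-0.0049  0.0147 -0.9999] F lat,z,out [-1.41  5.   -1.31] T [-0.1   0.23  0.12]
hole lat,z,out [0.0099 0.1215 0.0033]
tcp local [0.0042 0.2157 0.0047]
```

```bash
python3 -m jog '[[[0,0,0.0013],0],[[0,0,0.0013],0]]'|tail -2;python3 st.py; python3 -m jog '[[[0,0,0.0015],0],[[0,0,0.0015],0]]'|tail -2; python3 st.py
```

```text
ft_force: [-4.7, -0.9, 11.3]
width: 0.0164
t 13.925 yaw err -180.25 tilt(z col) [-0.0017  0.0152 -0.9999] F lat,z,out [-4.77 11.31  0.44] T [-0.21  1.23 -0.01]
hole lat,z,out [0.0108 0.1213 0.0032]
tcp local [0.0048 0.2155 0.0046]
ft_force: [-5.4, -1.2, 13.2]
width: 0.0162
t 14.175 yaw err -180.25 tilt(z col) [ 8.000e-04  1.530e-02 -9.999e-01] F lat,z,out [-5.47 13.2   0.74] T [-0.38  1.57 -0.05]
hole lat,z,out [0.0111 0.1213 0.0032]
tcp local [0.0049 0.2155 0.0045]
```

```bash
python3 -m jog '[[[0,0,0],0],[[0,0,0],0]]'; python3 st.py; python3 -m jog '[[[0,0,0],0],[[0,0,0],0],[[0,0,0],0]]' 0.3; python3 st.py; python3 - <<'E'
from fit import *
c=snap('scene');w=snap('wrist')
crop(c,310,110,440,230,'c11c',6); crop(w,250,100,450,300,'w11c',3)
E
```

```text
clock: 14.42
position: [0.5645, 0.1736, 0.2159]
tool_rot: [[-0.996, -0.085, 0.001], [-0.085, 0.996, 0.015], [-0.002, 0.015, -1.0]]
ft_force: [-0.9, -0.0, -0.1]
width: 0.0164
t 14.425 yaw err -180.24 tilt(z col) [ 8.000e-04  1.520e-02 -9.999e-01] F lat,z,out [-0.93 -0.09 -0.07] T [-0.12  0.26 -0.07]
hole lat,z,out [0.0107 0.1218 0.0032]
tcp local [0.0045 0.2159 0.0046]
clock: 14.8
position: [0.5651, 0.1737, 0.2157]
tool_rot: [[-0.996, -0.085, 0.002], [-0.085, 0.996, 0.016], [-0.003, 0.015, -1.0]]
ft_force: [0.6, 0.1, 1.0]
width: 0.03
t 14.8 yaw err -180.24 tilt(z col) [ 0.0017  0.0156 -0.9999] F lat,z,out [ 0.56  0.99 -0.04] T [-0.06  0.03 -0.02]
hole lat,z,out [0.0115 0.1216 0.0031]
tcp local [0.0052 0.2157 0.0045]
```

View pics/c11c.png

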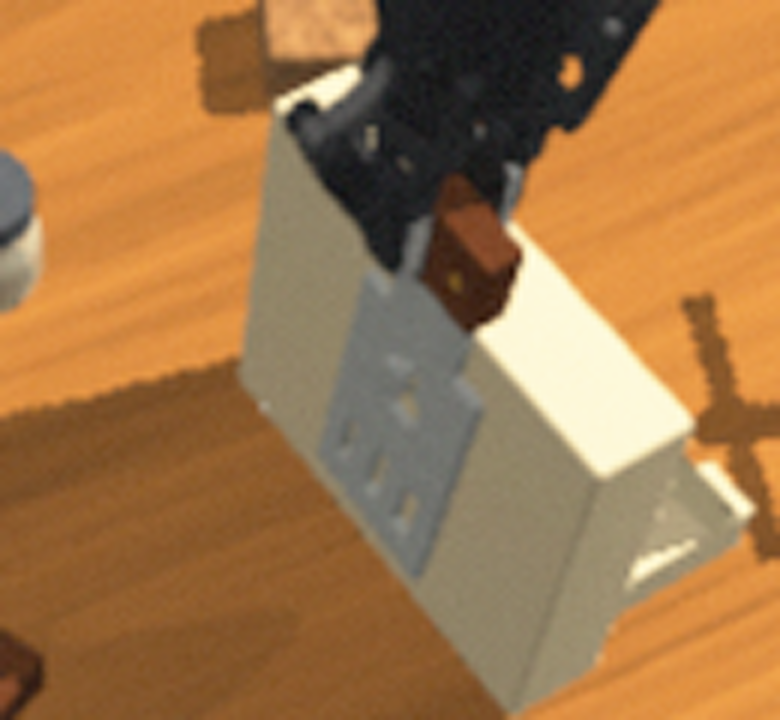

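View pics/w11c.png

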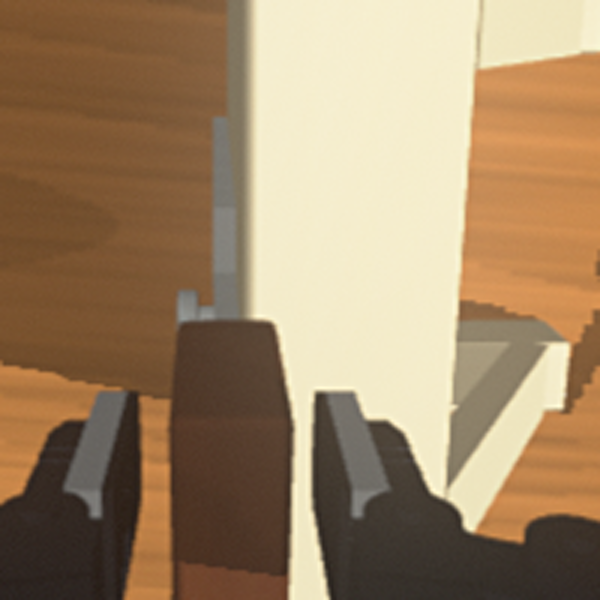

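The plate lies flat against the post with the head in front of it, and both pads are clear of the grip. I open further and withdraw upward.

```bash
python3 -m jog '[[[0,0,0],0],[[0,0,0],0],[[0,0,0],0]]' -0.3|tail -1; python3 -m jog '[[[0,0,-0.02],0],[[0,0,-0.03],0],[[0,0,-0.04],0],[[0,-0.02,-0.04],0],[[0,-0.04,-0.02],0],[[0,0,0],0]]'; python3 - <<'E'
from fit import *
c=snap('scene'); s=snap('side','s12')
crop(c,310,110,440,230,'c12c',6)
C=cloud(c); L=local(C); k=(abs(L[...,2]-.0055)<.004)&(abs(L[...,0])<.07)&(L[...,1]>.02)&(L[...,1]<.19)
P=C[k]; m,n,q=plane(P,.002); n*=np.sign(n[1]); print(n.round(4),local(m).round(4),q)
# edge slope in face plane: rotated rect of plate pixels
Lp=L[k&(L[...,1]<.16)]
print(cv2.minAreaRect((Lp[:,:2]*1000).astype(np.float32)))
G=(abs(L[...,2]-.0065)<.02)&(abs(L[...,0])<.06)&(L[...,1]>.195)&(L[...,1]<.26); Lg=L[G]
print('grip pts',len(Lg),np.percentile(Lg,[2,50,98],axis=0).round(4).tolist())
E
```

```text
width: 0.0556
clock: 16.02
position: [0.5697, 0.1103, 0.3689]
tool_rot: [[-0.996, -0.086, 0.001], [-0.086, 0.996, 0.015], [-0.002, 0.015, -1.0]]
ft_force: [0.5, 0.3, -0.4]
width: 0.0555
[-8.590e-02  9.963e-01 -1.000e-04] [0.0067 0.1103 0.006 ] 760
((14.029247283935547, 93.85578918457031), (115.13230895996094, 133.16131591796875), 2.7822954654693604)
grip pts 417 [[-0.0133, 0.2059, -0.0034], [0.0136, 0.2348, 0.0115], [0.0344, 0.2444, 0.0138]]
```

View pics/c12c.png

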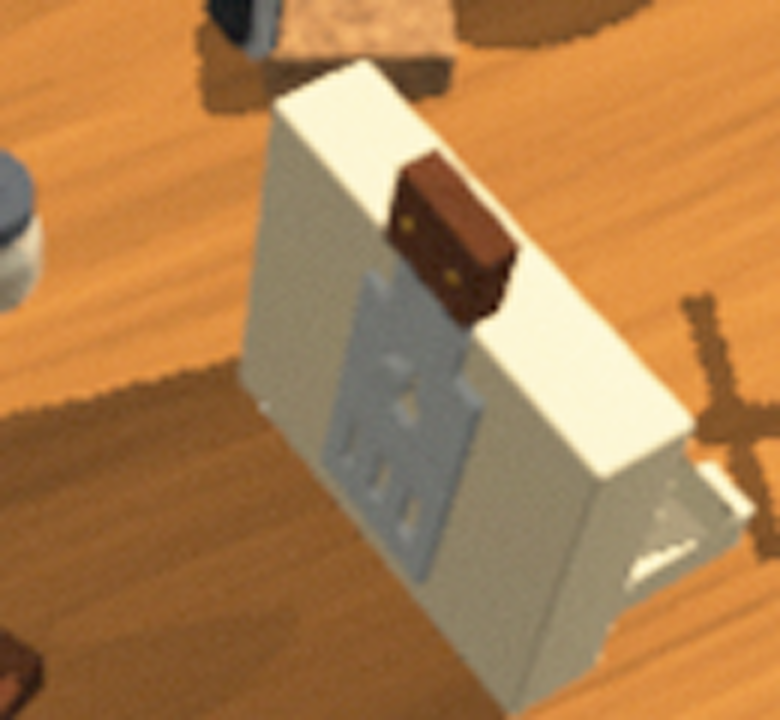

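View pics/s12.png

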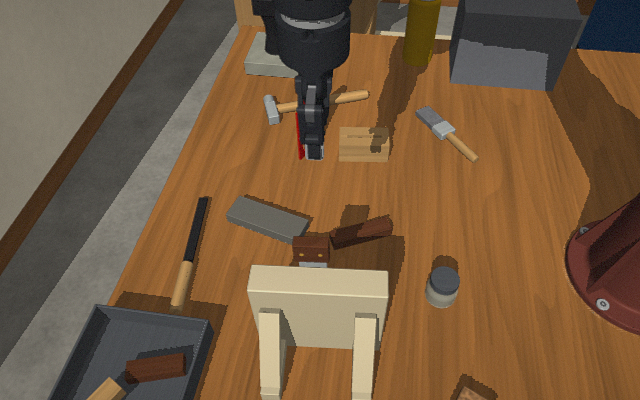

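```bash
python3 -m jog '[[[0,0,0],0],[[0,0,0],0],[[0,0,0],0],[[0,0,0],0]]'|head -2; python3 - <<'E'
from fit import *
c=snap('scene'); L=local(cloud(c))
for z in np.arange(.05,.24,.02):
    k=(L[...,2]>.0032)&(L[...,2]<.02)&(abs(L[...,0])<.07)&(abs(L[...,1]-z)<.006)
    e=np.percentile(L[k][:,0],[2,98]); print(round(z,3),e.round(4),'mid',e.mean().round(4),k.sum())
E
```

```text
clock: 16.62
position: [0.5677, 0.1145, 0.3652]
0.05 [-0.0295  0.0389] mid 0.0047 52
0.07 [-0.0299  0.0389] mid 0.0045 47
0.09 [-0.0283  0.0398] mid 0.0058 67
0.11 [-0.0278  0.0406] mid 0.0064 66
0.13 [-0.0285  0.0413] mid 0.0064 53
0.15 [-0.0265  0.0412] mid 0.0074 91
0.17 [-0.0112  0.0285] mid 0.0086 48
0.19 [-0.0093  0.0281] mid 0.0094 33
0.21 [-0.0144  0.0342] mid 0.0099 67
0.23 [-0.0135  0.0347] mid 0.0106 78
```

```bash
python3 -c "
from rig import job_done; print(job_done())"
```

```text
the job is handed in; nothing more can be done
None
```

The gauge is hanging on the screw, released, and the job was handed in at about 17 s. I lifted it from the rack, passed the keyhole over the screw head without feeling any contact, and slid it down. I then tugged it until the wrist read about 15–17 N on the screw, let go and withdrew upward.

**Last checks (vision):**
- **Lie:** the plate lies flat on the post, with its front surface about 6 mm from the face and the screw head in front of it.
- **Tilt:** it leans about 2° in the plane of the post, inside the 8° allowed.
- **Seat position:** about 7 mm across from the mark and 5–6 mm below it. The limits are 15 mm and 11 mm, and this is good to about 2 mm.
- **Clearance and bystanders:** the gripper is well clear. I saw no bystander moved in the pictures, though I did not measure their positions.

**What went wrong or disagreed:**
- **Joint limit:** on the first approach joint 6 hit its 180° limit and the forward moves stalled. I backed off, turned the gauge half round (front and back are alike) and came in again. That left the tool tilted about 1°.
- **Screw position:** automatic fits from the scene and wrist cameras put the screw 2–3 mm apart. I settled on a value between them from overlays and a second wrist view.

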